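Pack bottles in a folding case and raise its sides

ROBOT

A 6-joint arm with a two-finger parallel gripper is mounted at the origin on the work surface. World frame = base frame: x ahead of the robot, y to its left, z up, the work surface at z = 0. Lengths are in m, angles in rad, forces in N, time in s.
With the tool pointing down it reaches from about 0.25 to 0.775 m from the base axis. Payload 4 kg.
Tool frame: the origin (TCP) lies between the finger pads; the fingertips stand 8 mm ahead of it and the grasp point (between the pads) lies 11 mm behind it; z points along the fingers, y is the line along which they close (so a half turn about z gives the same grasp; the last joint's range is limited). The gripper opens to 85 mm and grips with 20 to 120 N. Pads are 22 mm wide; open, the fingers measure 114 mm over their backs; the gripper's body (76 mm by 85 mm) begins 54 mm behind the grasp point. The pads swing forward as they close: fully open they stand 13 mm farther back than shut.
Start: joints at [-1.269, 0.087, 1.371, -0, 1.684, -0.103], TCP at [0.217, -0.506, 0.239] pointing down, gripper open.
Joint ranges: [-3.1, 3.1], [-0.76, 2.03], [0.27, 2.55], [-1.08, 4.22], [0.17, 2.65], [-2.57, 2.57]. Speed limits (rad/s): [2.79, 2.79, 3.14, 3.14, 3.14, 3.14].

INTERFACE

Orientations are given as a unit quaternion [x, y, z, w].
In Python, from plant import robot gives the robot as it stands. The module is installed in compiled form; this text tells all that it offers.
- The arm moves only by the shell command python3 -m pendant 'ROWS' [FORCE]. ROWS is JSON, a list of rows, each a list of 5 numbers: the finger opening in mm, from 0 to 85.4, then the shift along the tool's x, y, z in mm, then the turn about the tool's z in rad. A call has exactly 8 rows; each row is the pose to reach, as a shift and turn from the pose commanded when the call began, along the tool's axes at that moment; what a row does not reach only later rows make up. A row lasts 1/12 s, in which the tool goes at most 41.7 mm and 7.16 degrees, less where a joint would pass 70% of its speed; a pose out of reach is approached as far as the arm can. A call with a gripper value outside its range is refused whole. The fingers move at their own pace and stop on an object; FORCE is the grip in N (left out, the last holds). Time passes only in rows, so rows that repeat a pose let the fingers close, or fill a call up. It gives the time, the measured TCP pose, the force, the opening and the grip force at its end, in the units of the state.
- robot.get_obs(): the state, without advancing time (a new reading comes with each control period).
- robot.grab_frame(name): name is "side" or "top"; returns the picture (400x640x3 uint8, red, green, blue); there is no depth.
- robot.calibration(name): a dict with "fx", "fy", "cx", "cy" (pixels), "k1" (the pictures are not rectified: a ray, as slopes to the right and down, at radius r is drawn at 1 + k1 r^2 times it, then the intrinsics apply), "rvec" (rotation vector, rad) and "tvec" (3), from world to camera coordinates, as OpenCV has them. Camera axes: x right, y down, z forward; pixel columns grow to the right and rows downward; lengths in m; the calibration is good to about 2 mm. A picture is of the moment at which its call begins. calibration takes no time and is no camera call.
- robot.close_job(): hands the job in; it is judged then, once.
The state is a dict: "time": time; "q": joint angles; "joint_vel": joint speeds; "joint_efforts": joint torques, N m; "tcp_pos": TCP position; "tcp_rot": TCP orientation; "wrist_force": force on the tool from outside, world axes, zero at the start; "ft_torque": the same for the moment, N m; "grip_width": finger opening in m; "gripper_force": force on a finger pad.
Only numpy, scipy, OpenCV 4.12 (cv2) and the standard library are available. Lean on these libraries where they do the work, as an engineer would, in place of code of your own. Each camera call takes 0.05 s, during which the arm holds its last target. There are 200 camera calls.

TASK

Pack the dispatch case: lay every standing bottle on its side in a cradle of its own on the case's base, body on the rails and cap over the small block. Then raise all four hinged sides fully upright to close the box round the bottles, and leave the shoe last, the hammer and the tin where they are.

Things in the scene. Friction and masses are not known exactly. Their poses are not given: they have to be found in the camera images.
- case: plywood case, fixed. Base board 128 (x) by 256 (y) mm on runners, its top 36 mm above the bench; origin below its middle at bench level, +x away from the robot. Four sides hinged to its edges start nearly flat. 3 cradles along x, 76 mm apart in y: two low rails (66 mm long, 8 high, 24 apart; floor beside them rises to 12) for a bottle's body and, towards +x, a 13 mm high block under its cap.
- cradle1 (a point): cradle 1 (cradles 1, 2, 3 lie at y = -76, 0, +76 mm of the case): where the middle of the wide body of a properly lying bottle belongs; 64 mm above the bench, 28 mm above the base board. Its axes are the case's.
- neckend1 (a point): where the end of the cap of a bottle lying in cradle 1 belongs, 73 mm from the cradle point along the case's +x
- cradle2 (a point): cradle 2 (cradles 1, 2, 3 lie at y = -76, 0, +76 mm of the case): where the middle of the wide body of a properly lying bottle belongs; 64 mm above the bench, 28 mm above the base board. Its axes are the case's.
- neckend2 (a point): where the end of the cap of a bottle lying in cradle 2 belongs, 73 mm from the cradle point along the case's +x
- cradle3 (a point): cradle 3 (cradles 1, 2, 3 lie at y = -76, 0, +76 mm of the case): where the middle of the wide body of a properly lying bottle belongs; 64 mm above the bench, 28 mm above the base board. Its axes are the case's.
- neckend3 (a point): where the end of the cap of a bottle lying in cradle 3 belongs, 73 mm from the cradle point along the case's +x
- far_side (a joint): side on the case's +x edge (far; 256 mm wide; hinge at x = +64 mm); 72 mm high, 8 thick, hinge axis 32 mm above the bench. 0 = flat outwards, 1.57 rad = upright, at its stop; stays where left. Its free edge is a round wooden bar, 12 mm thick, 66 mm from the hinge, its middle 84 mm free over a hand hole 39 mm deep: fingers can straddle it from above and turn about it.
- near_side (a joint): side on the case's -x edge (near the robot; 256 mm wide; hinge at x = -64 mm); 72 mm high, 8 thick, hinge axis 32 mm above the bench. 0 = flat outwards, 1.57 rad = upright, at its stop; stays where left. Its free edge is a round wooden bar, 12 mm thick, 66 mm from the hinge, its middle 84 mm free over a hand hole 39 mm deep: fingers can straddle it from above and turn about it.
- left_side (a joint): side on the case's +y edge (118 mm wide, hinge at y = +128 mm); 72 mm high, 8 thick, hinge axis 32 mm above the bench. 0 = flat outwards, 1.57 rad = upright, at its stop; stays where left. Its free edge is a round wooden bar, 12 mm thick, 66 mm from the hinge, its middle 84 mm free over a hand hole 39 mm deep: fingers can straddle it from above and turn about it.
- right_side (a joint): side on the case's -y edge (118 mm wide, hinge at y = -128 mm); 72 mm high, 8 thick, hinge axis 32 mm above the bench. 0 = flat outwards, 1.57 rad = upright, at its stop; stays where left. Its free edge is a round wooden bar, 12 mm thick, 66 mm from the hinge, its middle 84 mm free over a hand hole 39 mm deep: fingers can straddle it from above and turn about it.
- bottle1: closed aluminium bottle with black cap, standing upright at the start (may be absent): body 46 mm across and 78 mm high, then a narrow neck and a cap 26 mm across up to 112 mm; about 0.2 kg. Origin at the centre of its foot, z axis along the bottle towards the cap.
- bottle1_mid (a point): on its axis, middle of the wide body, 39 mm from the foot
- bottle1_cap (a point): on its axis, end of the cap, 112 mm from the foot
- bottle2: closed aluminium bottle with black cap, standing upright at the start (may be absent): body 46 mm across and 78 mm high, then a narrow neck and a cap 26 mm across up to 112 mm; about 0.2 kg. Origin at the centre of its foot, z axis along the bottle towards the cap.
- bottle2_mid (a point): on its axis, middle of the wide body, 39 mm from the foot
- bottle2_cap (a point): on its axis, end of the cap, 112 mm from the foot
- bottle3: closed aluminium bottle with black cap, standing upright at the start (may be absent): body 46 mm across and 78 mm high, then a narrow neck and a cap 26 mm across up to 112 mm; about 0.2 kg. Origin at the centre of its foot, z axis along the bottle towards the cap.
- bottle3_mid (a point): on its axis, middle of the wide body, 39 mm from the foot
- bottle3_cap (a point): on its axis, end of the cap, 112 mm from the foot
- last: bystander: wooden shoe last, 180 mm long, 80 mm high, lying along y at the far right; leave alone
- hammer: bystander: hammer lying along y beyond the case; leave alone
- tin: bystander: steel tin, 72 mm across and 60 mm high, at the near left; leave alone
Not all that is in view belongs to the job. Leave any orange look-alike of the bottle2 alone.

How it is judged:
By the outcome, as a careful person would: the job done as asked, in the order asked, and still so for the second after the job is handed in, with the robot touching nothing.
Of bottle1, bottle2, bottle3 only 2 to 3 are there at a start; the rules pass over those that are not, and their reading is None.
At some moment in a run one of bottle1, bottle2, bottle3 may be knocked a few centimetres aside while the robot is not near it.
Once in a run the grip may slacken for a moment while it holds something.
It also fails if it takes over 210 s, if anything falls off the work surface, if the arm or the gripper's body presses on something with over 40 N, if the wrist force passes 120 N, or if a joint passes its speed limit or range.

## Working session

There is one attempt and no reset: what is moved stays moved. The work goes in short steps, Python scripts to look and compute and a shell command to move; the robot and the scene stay as the last step left them, time stands still between calls to the robot, and variables do not carry over. Pictures are saved under pics/ and viewed, at most 14 in all, crops included, and the job is handed in when it is done.

```bash
mkdir -p pics; ls
cat > h.py <<'E'
import numpy as np, cv2
from scipy.spatial.transform import Rotation as R
from plant import robot
def cam(n):
    c=robot.calibration(n); K=np.array([[c['fx'],0,c['cx']],[0,c['fy'],c['cy']],[0,0,1.]])
    return K,np.array([c['k1'],0,0,0,0.]),np.array(c['rvec'],float),np.array(c['tvec'],float)
def proj(n,P):
    K,d,r,t=cam(n); return cv2.projectPoints(np.array(P,float).reshape(-1,1,3),r,t,K,d)[0].reshape(-1,2)
def ray(n,uv):
    K,d,r,t=cam(n); x=cv2.undistortPoints(np.array(uv,float).reshape(-1,1,2),K,d).reshape(-1,2)
    Rm=cv2.Rodrigues(r)[0]; D=np.c_[x,np.ones(len(x))]@Rm; return -Rm.T@t,D
def onz(n,uv,z):
    o,D=ray(n,uv); return o+D*((z-o[2])/D[:,2])[:,None]
def snap(n,f=None):
    im=np.array(robot.grab_frame(n))[:,:,::-1].copy()
    if f: cv2.imwrite('pics/'+f,im)
    return im
def st():
    o=robot.get_obs(); p=np.array(o['tcp_pos']); r=R.from_quat(o['tcp_rot'])
    print('t',round(o['time'],2),'p',(p*1000).round(1),'yaw x',r.as_matrix()[:,0].round(3),'z',r.as_matrix()[:,2].round(3),'q',np.round(o['q'],2),'F',np.round(o['wrist_force'],1),'w',round(o['grip_width']*1000,1),'gf',round(float(np.max(o['gripper_force'])),1))
    return p,r
def rel(P,p,r): # world target mm -> tool shift mm
    return r.inv().apply(np.array(P)/1000-p)*1000
E
python3 -c "
from h import *
snap('top','t0.png');snap('side','s0.png')
st()
for n in('top','side'):o,_=ray(n,[[320,200]]);print(n,o,onz(n,[[320,200]],0))"
```

```text
pics
t 0.1 p [ 216.5 -505.1  238.3] yaw x [0.919 0.394 0.   ] z [-0.001  0.002 -1.   ] q [-1.27  0.09  1.37 -0.    1.68 -0.1 ] F [ 0.8 -0.3 -0.6] w 85.5 gf 0.0
top [0.33949441 0.02462065 1.42792846] [[0.56264874 0.06207288 0.        ]]
side [0.41241094 0.76424069 0.76374009] [[ 0.56956678 -0.07542921  0.        ]]
```

View pics/t0.png

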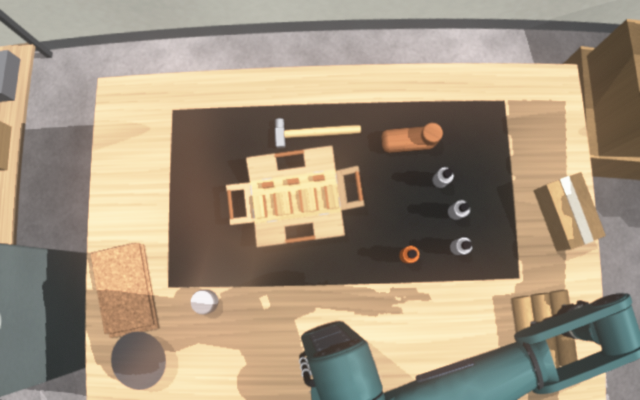

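View pics/s0.png

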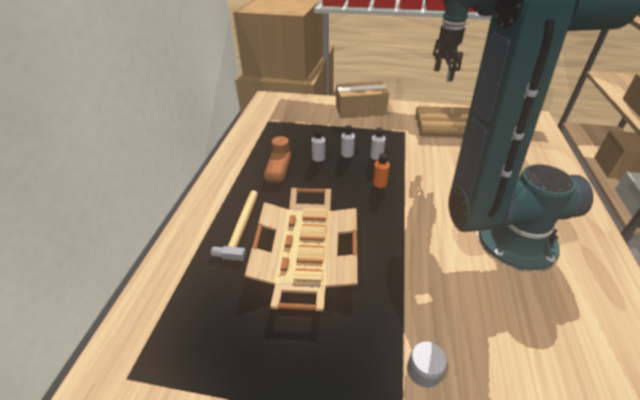

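```bash
python3 -c "
from h import *
t=cv2.imread('pics/t0.png');s=cv2.imread('pics/s0.png')
a=cv2.resize(t[155:275,380:500],(400,400),interpolation=3);b=cv2.resize(s[110:210,300:400],(400,400),interpolation=3)
cv2.imwrite('pics/c0.png',np.hstack([a,b]))
a=cv2.resize(t[135:255,215:375],(800,600),interpolation=3);cv2.imwrite('pics/c1.png',a)
for n in('top','side'):print(cam(n)[0][0,0],cam(n)[1][0])"
```

```text
479.54445582469805 -0.15002825412761026
367.01092781523613 -0.02675242193003876
```

View pics/c0.png

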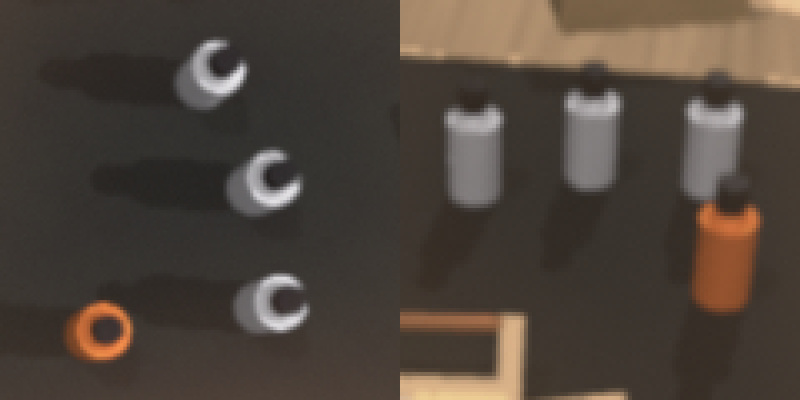

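View pics/c1.png

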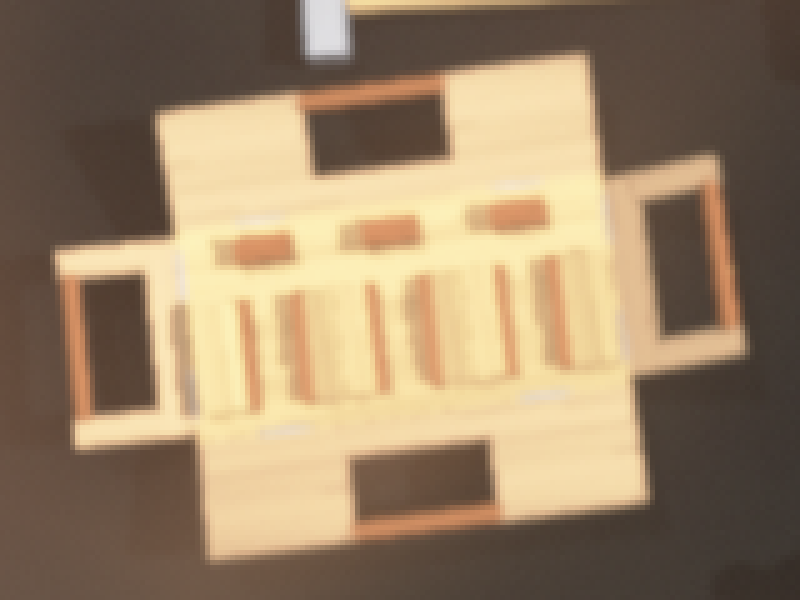

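```bash
cat >> h.py <<'E'
def bottles(im=None):
    im=snap('top') if im is None else im
    hsv=cv2.cvtColor(im,cv2.COLOR_BGR2HSV); out=[]
    m=((hsv[:,:,1]<70)&(hsv[:,:,2]>105)).astype(np.uint8); m[:,:360]=0;m[:,515:]=0;m[:150]=0;m[275:]=0
    for c in cv2.findContours(m,0,cv2.CHAIN_APPROX_NONE)[0]:
        if cv2.contourArea(c)<40: continue
        x,y,w,h=cv2.boundingRect(c); g=hsv[y:y+h,x:x+w,2]
        ys,xs=np.nonzero((g>175)&(m[y:y+h,x:x+w]>0))
        (u,v),r=cv2.minEnclosingCircle(np.c_[xs+x,ys+y].astype(np.float32))
        P=onz('top',[[u,v]],.078)[0]; out.append(P)
        print('bottle px',round(u,1),round(v,1),'r',round(r,1),'exp r',round(479/(1.428-.078)*.023,1),'P',(P*1000).round(1),'side foot',proj('side',[[P[0],P[1],0]]).round(0)[0],'cap',proj('side',[[P[0],P[1],.112]]).round(0)[0])
    return out
E
python3 -c "
from h import *
t=cv2.imread('pics/t0.png');bottles(t)
h=cv2.cvtColor(t,cv2.COLOR_BGR2HSV)
m=((h[:,:,0]<14)&(h[:,:,1]>110)&(h[:,:,2]>110)).astype(np.uint8);m[:,:220]=0;m[:,370:]=0;m[:140]=0;m[250:]=0
for c in cv2.findContours(m,0,1)[0]:
  if cv2.contourArea(c)>8:
    (u,v),(w,hh),a=cv2.minAreaRect(c);z=.034 if max(w,hh)>22 and (v<160 or v>230 or u<240 or u>350) else .049
    print(round(u,1),round(v,1),round(w,1),round(hh,1),(onz('top',[[u,v]],z)[0]*1000).round(1))
"
```

```text
bottle px 463.6 245.3 r 7.8 exp r 8.2 P [ 409.7 -343.5   78. ] side foot [377. 156.] cap [380. 128.]
bottle px 461.2 208.5 r 7.7 exp r 8.2 P [ 515.  -342.9   78. ] side foot [347. 153.] cap [349. 126.]
bottle px 445.0 175.0 r 7.6 exp r 8.2 P [ 613.7 -302.1   78. ] side foot [319. 157.] cap [318. 130.]
299.9 238.4 5.9 28.6 [445.8 122.3  34. ]
274.6 204.0 20.1 1.5 [546.7 193.5  49. ]
300.3 200.5 19.2 1.5 [555.  118.3  49. ]
229.9 204.0 28.3 4.9 [552.6 329.1  34. ]
326.0 197.1 20.2 1.5 [563.2  43.1  49. ]
267.0 184.6 4.4 10.3 [604.9 215.5  49. ]
292.5 181.0 4.0 9.0 [613.6 140.2  49. ]
318.0 177.4 4.5 10.3 [622.1  65.2  49. ]
358.6 185.5 29.4 4.9 [597.6 -53.7  34. ]
289.0 153.1 4.8 28.6 [702.  150.9  34. ]
```

```bash
cat >> h.py <<'E'
C=np.array([574.5,137.1]);YAW=.1135
def case(x,y,z):
    c,s=np.cos(YAW),np.sin(YAW); return [C[0]+c*x-s*y,C[1]+s*x+c*y,z]
def go(P):
    p,r=st(); yaw=np.arctan2(*r.as_matrix()[[1,0],0]); print('shift',rel(P,p,r).round(1),'turn',round(yaw-YAW,3))
def incase():
    o=robot.get_obs();p=np.array(o['tcp_pos'])*1000;d=p[:2]-C;c,s=np.cos(YAW),np.sin(YAW);print('case xyz',(c*d[0]+s*d[1]).round(1),(-s*d[0]+c*d[1]).round(1),p[2].round(1))
E
python3 -c "
from h import *
go([409.7,-343.5,200])"
```

```text
t 0.1 p [ 216.5 -505.1  238.3] yaw x [0.919 0.394 0.   ] z [-0.001  0.002 -1.   ] q [-1.27  0.09  1.37 -0.    1.68 -0.1 ] F [ 0.8 -0.3 -0.6] w 85.5 gf 0.0
shift [241.3 -72.4  38.5] turn 0.291
```

```bash
python3 -m pendant '[[50,35,-10,5,0.05],[50,70,-20,10,0.1],[50,105,-30,16,0.15],[50,140,-42,22,0.2],[50,175,-53,28,0.25],[50,210,-63,34,0.29],[50,241.3,-72.4,38.5,0.291],[50,241.3,-72.4,38.5,0.291]]' 20; python3 -c "
from h import *
bottles();go([409.7,-343.5,92])"
```

```text
time: 0.77
tcp_pos: [0.4131, -0.3393, 0.1989]
tcp_rot: [0.998, 0.06, 0.0, -0.002]
wrist_force: [-0.5, -0.3, -0.5]
grip_width: 0.0505
gripper_force: 0.0
bottle px 461.2 208.5 r 7.7 exp r 8.2 P [ 515.  -342.9   78. ] side foot [347. 153.] cap [349. 126.]
bottle px 445.0 175.0 r 7.6 exp r 8.2 P [ 613.7 -302.1   78. ] side foot [319. 157.] cap [318. 130.]
t 0.82 p [ 411.3 -341.5  199.4] yaw x [ 0.993  0.119 -0.001] z [-0.002  0.002 -1.   ] q [-0.8   0.07  1.47  0.    1.61  0.65] F [ 0.  -0.5  0.2] w 50.1 gf 0.0
shift [ -1.7   2.1 107.4] turn 0.005
```

```bash
python3 -m pendant '[[50,-1,1.5,25,0],[50,-1,1.5,55,0],[50,-1,1.5,85,0],[50,-1,1.5,109,0],[50,-1,1.5,109,0],[15,-1,1.5,109,0],[15,-1,1.5,109,0],[15,-1,1.5,109,0]]' 40;  python3 -m pendant '[[15,0,0,0,0],[15,0,0,0,0],[15,0,0,0,0],[15,0,0,-20,0],[15,0,0,-50,0],[15,0,0,-85,0],[15,0,0,-120,0],[15,0,0,-145,0]]'; python3 -c "
from h import *
go(case(-80,76,230))"
```

```text
time: 1.48
tcp_pos: [0.4097, -0.347, 0.0941]
tcp_rot: [0.998, 0.057, 0.001, 0.002]
wrist_force: [0.2, 0.6, -2.9]
grip_width: 0.0249
gripper_force: 39.6
time: 2.15
tcp_pos: [0.4095, -0.3459, 0.2405]
tcp_rot: [0.998, 0.057, 0.001, 0.002]
wrist_force: [1.2, -1.2, -1.5]
grip_width: 0.0248
gripper_force: 39.8
t 2.15 p [ 409.5 -345.9  240.5] yaw x [0.994 0.114 0.002] z [ 0.003 -0.003 -1.   ] q [-0.81  0.05  1.4   0.    1.68  0.65] F [ 1.2 -1.2 -1.5] w 24.8 gf 39.8
shift [ 138.9 -537.2    9.1] turn 0.001
```

```bash
python3 -m pendant '[[15,8,-35,0,0],[15,18,-70,0,0],[15,28,-108,0,0],[15,38,-146,0,0],[15,48,-184,0,0],[15,58,-222,0,0],[15,68,-260,0,0],[15,78,-298,0,0]]';  python3 -m pendant '[[15,10,-38,0,0],[15,20,-76,0,0],[15,30,-114,0,0],[15,40,-152,0,0],[15,50,-190,0,0],[15,58,-222,0,0],[15,61,-239,0,0],[15,61,-239,0,0]]'; python3 -c "
from h import *
snap('side','s1.png');snap('top','t1.png');go(case(-80,76,150));incase()
a=cv2.imread('pics/s1.png')[120:320,200:400];b=cv2.imread('pics/t1.png')[130:330,200:400]
cv2.imwrite('pics/c2.png',cv2.resize(np.hstack([a,b]),(800,400),interpolation=3))"
```

```text
time: 2.82
tcp_pos: [0.4524, -0.0387, 0.237]
tcp_rot: [0.998, 0.057, 0.0, 0.0]
wrist_force: [1.4, -0.6, -2.1]
grip_width: 0.0249
gripper_force: 39.9
time: 3.48
tcp_pos: [0.4856, 0.2076, 0.2362]
tcp_rot: [0.998, 0.06, -0.001, -0.001]
wrist_force: [0.0, -1.1, -2.5]
grip_width: 0.0248
gripper_force: 40.1
t 3.58 p [485.8 204.1 236.4] yaw x [ 0.993  0.115 -0.001] z [-0.001 -0.001 -1.   ] q [ 0.29  0.04  1.43 -0.    1.68  1.75] F [-0.4  0.3 -1.8] w 24.9 gf 40.1
shift [ 0.6  0.6 86.4] turn 0.002
case xyz -80.5 76.6 236.4
```

View pics/c2.png

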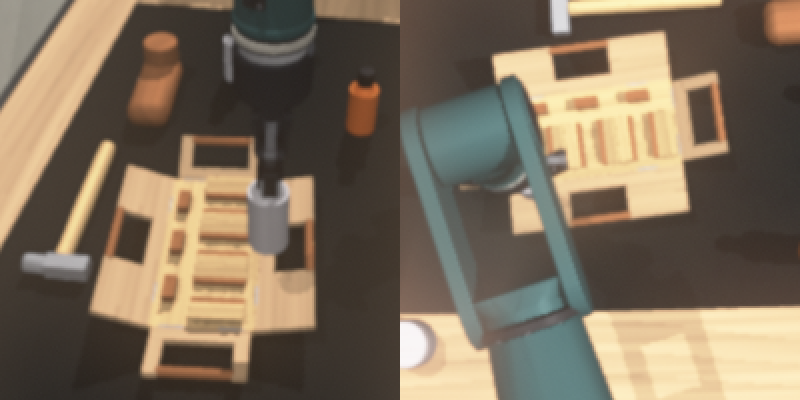

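```bash
python3 -m pendant '[[15,0,0.5,35,0],[15,0,0.5,65,0],[15,0,0.5,80,0],[15,0,0.5,86,0],[15,0,0.5,90,0],[15,0,0.5,94,0],[15,0,0.5,96,0],[15,0,0.5,96,0]]' 40;  python3 -m pendant '[[15,0,0,1,0],[15,0,0,2,0],[15,0,0,3,0],[15,0,0,3,0],[15,2,0,3,0],[15,4,0,3,0],[15,6,0,3,0],[15,6,0,3,0]]' 20; python3 -c "
from h import *
st();incase()"
```

```text
time: 4.25
tcp_pos: [0.4869, 0.2031, 0.1418]
tcp_rot: [0.998, 0.057, 0.001, -0.0]
wrist_force: [0.1, -0.4, -1.9]
grip_width: 0.0247
gripper_force: 40.0
time: 4.92
tcp_pos: [0.4927, 0.2039, 0.1378]
tcp_rot: [0.998, 0.057, 0.0, 0.0]
wrist_force: [-0.4, -0.2, -2.4]
grip_width: 0.0247
gripper_force: 40.0
t 4.92 p [492.7 203.9 137.8] yaw x [0.994 0.113 0.   ] z [ 0. -0. -1.] q [ 0.29  0.09  1.57 -0.    1.48  1.74] F [-0.4 -0.2 -2.4] w 24.7 gf 40.0
case xyz -73.7 75.7 137.8
```

```bash
python3 -m pendant '[[14,0,0,1,0],[14,0,0,2,0],[14,0,0,3,0],[14,2,0,3,0],[14,4,0,3,0],[14,6,0,3,0],[14,8,0,3,0],[14,8,0,3,0]]' 20; python3 -c "
from h import *
st();incase()"
```

```text
time: 5.58
tcp_pos: [0.4997, 0.2047, 0.1344]
tcp_rot: [0.998, 0.057, -0.001, 0.0]
wrist_force: [-3.3, -1.9, -0.3]
grip_width: 0.0247
gripper_force: 40.0
t 5.58 p [499.7 204.7 134.4] yaw x [ 0.994  0.114 -0.002] z [-0.002 -0.    -1.   ] q [0.28 0.11 1.55 0.   1.48 1.74] F [-3.3 -1.9 -0.3] w 24.7 gf 40.0
case xyz -66.6 75.7 134.4
```

```bash
python3 -m pendant '[[25,0,0,0,0],[15,0,0,0,0],[15,3,0,0,0],[15,6,0,0,0],[15,9,0,0,0],[15,12,0,0,0],[15,15,0,0,0],[15,15,0,0,0]]' 20; python3 -c "
from h import *
st();incase()
a=snap('side')[120:320,200:400];b=snap('top')[130:330,200:400]
cv2.imwrite('pics/c3.png',cv2.resize(np.hstack([a,b]),(800,400),interpolation=3))"
```

```text
time: 6.25
tcp_pos: [0.5159, 0.2066, 0.135]
tcp_rot: [0.998, 0.057, 0.0, -0.0]
wrist_force: [-3.2, -1.4, 0.7]
grip_width: 0.0248
gripper_force: 30.2
t 6.25 p [515.9 206.6 135. ] yaw x [0.994 0.113 0.001] z [ 0.001  0.    -1.   ] q [ 0.28  0.14  1.52 -0.    1.48  1.74] F [-3.2 -1.4  0.7] w 24.8 gf 30.2
case xyz -50.4 75.7 135.0
```

View pics/c3.png

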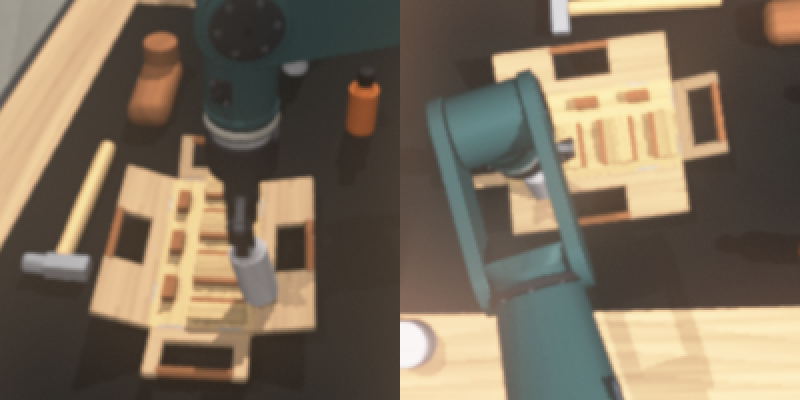

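```bash
python3 -m pendant '[[15,6,0,0,0],[15,14,0,1,0],[15,23,0,2,0],[15,32,0,5,0],[15,40,0,8,0],[15,48,0,12,0],[15,55,0,16,0],[15,55,0,16,0]]'; python3 -m pendant '[[15,8,0,5,0],[15,15,0,10,0],[15,21,0,16,0],[15,27,0,23,0],[15,33,0,31,0],[15,37,0,38,0],[15,37,0,38,0],[15,37,0,38,0]]'; python3 -c "
from h import *
st();incase()
a=snap('side')[120:320,200:400];b=snap('top')[130:330,200:400]
cv2.imwrite('pics/c4.png',cv2.resize(np.hstack([a,b]),(800,400),interpolation=3))"
```

```text
time: 7.02
tcp_pos: [0.5712, 0.2127, 0.1176]
tcp_rot: [0.998, 0.057, 0.0, 0.0]
wrist_force: [-1.1, -0.8, -0.3]
grip_width: 0.0251
gripper_force: 28.7
time: 7.68
tcp_pos: [0.6063, 0.2171, 0.0798]
tcp_rot: [0.998, 0.057, -0.001, -0.0]
wrist_force: [-2.5, 1.3, -0.3]
grip_width: 0.0253
gripper_force: 24.7
t 7.68 p [606.3 217.1  79.8] yaw x [ 0.994  0.113 -0.002] z [-0.002  0.    -1.   ] q [0.26 0.37 1.35 0.   1.42 1.71] F [-2.5  1.3 -0.3] w 25.3 gf 24.7
case xyz 40.6 75.9 79.8
```

View pics/c4.png

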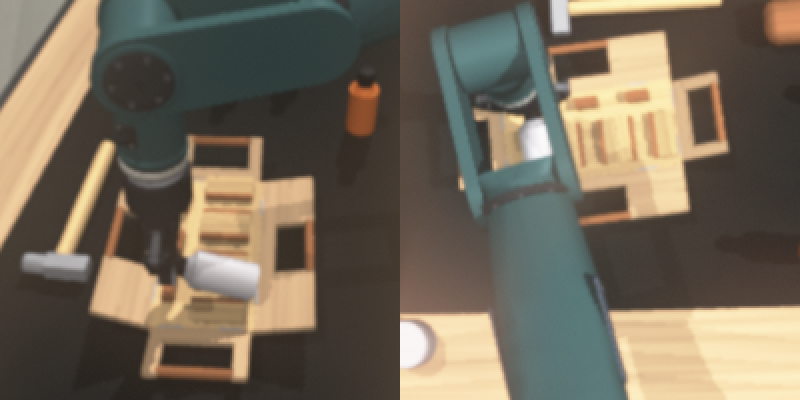

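```bash
python3 -m pendant '[[15,2,0,6,0],[15,3,0,12,0],[15,3,0,18,0],[15,3,0,18,0],[30,3,0,18,0],[42,3,0,18,0],[42,3,0,18,0],[42,3,0,18,0]]'; python3 -m pendant '[[42,0,0,-10,0],[42,0,0,-35,0],[42,0,0,-70,0],[42,0,0,-110,0],[42,0,40,-140,0],[42,0,80,-140,0],[42,0,120,-140,0],[42,0,160,-140,0]]'; python3 -c "
from h import *
t=snap('top');bottles(t);go([515,-342.9,200]);incase()
a=snap('side')[170:310,230:370];b=t[140:250,220:360]
cv2.imwrite('pics/c5.png',np.hstack([cv2.resize(a,(400,400),interpolation=3),cv2.resize(b,(400,314),interpolation=3,).copy() if 0 else cv2.copyMakeBorder(cv2.resize(b,(400,314),interpolation=3),0,86,0,0,0)]))"
```

```text
time: 8.45
tcp_pos: [0.6093, 0.2173, 0.0628]
tcp_rot: [0.998, 0.057, -0.0, 0.0]
wrist_force: [0.5, -0.5, 0.0]
grip_width: 0.0419
gripper_force: 0.0
time: 9.12
tcp_pos: [0.628, 0.0591, 0.2059]
tcp_rot: [0.998, 0.058, 0.002, 0.0]
wrist_force: [1.6, -0.1, -0.1]
grip_width: 0.0418
gripper_force: 0.0
bottle px 461.2 208.5 r 7.7 exp r 8.2 P [ 515.  -342.9   78. ] side foot [347. 153.] cap [349. 126.]
bottle px 445.0 175.0 r 7.6 exp r 8.2 P [ 613.7 -302.1   78. ] side foot [319. 157.] cap [318. 130.]
t 9.17 p [628.6  49.7 204.8] yaw x [0.994 0.106 0.002] z [ 0.003 -0.008 -1.   ] q [-0.01  0.27  1.22 -0.01  1.64  1.46] F [ 0.7 -3.4 -0.5] w 42.0 gf 0.0
shift [-154.5  378.3    7.6] turn -0.007
case xyz 43.9 -93.0 204.8
```

View pics/c5.png

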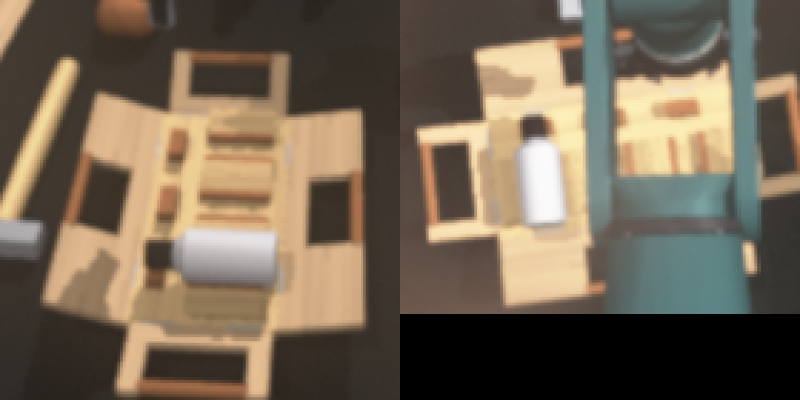

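```bash
python3 -m pendant '[[50,-15,38,0,0],[50,-30,76,0,0],[50,-45,114,0,0],[50,-60,152,0,0],[50,-75,190,0,0],[50,-90,228,0,0],[50,-105,266,0,0],[50,-120,304,0,0]]' 40; python3 -m pendant '[[50,-20,38,0,0],[50,-32,70,0,0],[50,-33,73,0,0],[50,-33,73,0,0],[50,-33,73,0,0],[50,-33,73,0,0],[50,-33,73,0,0],[50,-33,73,0,0]]'; python3 -c "
from h import *
bottles();go([515,-342.9,94])"
```

```text
time: 9.88
tcp_pos: [0.5422, -0.2566, 0.2039]
tcp_rot: [0.998, 0.057, 0.001, 0.0]
wrist_force: [0.9, -0.3, 0.6]
grip_width: 0.05
gripper_force: 0.0
time: 10.55
tcp_pos: [0.5189, -0.3302, 0.2031]
tcp_rot: [0.998, 0.058, 0.0, 0.0]
wrist_force: [-0.5, 0.0, 0.3]
grip_width: 0.0496
gripper_force: 0.0
bottle px 0.0 0.0 r 0.0 exp r 8.2 P [1305.5 1187.    78. ] side foot [-352.  737.] cap [-266.  617.]
bottle px 0.0 0.0 r 0.0 exp r 8.2 P [1305.5 1187.    78. ] side foot [-352.  737.] cap [-266.  617.]
bottle px 445.0 175.0 r 7.6 exp r 8.2 P [ 613.7 -302.1   78. ] side foot [319. 157.] cap [318. 130.]
t 10.6 p [ 518.8 -330.4  203.1] yaw x [0.993 0.116 0.   ] z [ 0. -0. -1.] q [-0.66  0.24  1.27  0.    1.63  0.8 ] F [-0.3  0.4 -1.1] w 49.9 gf 0.0
shift [ -5.2  11.9 109.1] turn 0.002
```

```bash
python3 -m pendant '[[50,-5.5,12,10,0],[50,-5.5,12,45,0],[50,-5.5,12,80,0],[50,-5.5,12,108,0],[50,-5.5,12,108,0],[15,-5.5,12,108,0],[15,-5.5,12,108,0],[15,-5.5,12,108,0]]' 40; python3 -m pendant '[[15,0,0,0,0],[15,0,0,0,0],[15,0,0,-15,0],[15,0,0,-45,0],[15,0,0,-80,0],[15,0,0,-115,0],[15,0,0,-145,0],[15,0,0,-145,0]]'; python3 -c "
from h import *
go(case(-80,0,240));incase()"
```

```text
time: 11.27
tcp_pos: [0.5153, -0.3455, 0.0975]
tcp_rot: [0.998, 0.057, 0.002, 0.002]
wrist_force: [0.1, -0.8, -1.7]
grip_width: 0.0246
gripper_force: 39.3
time: 11.93
tcp_pos: [0.5166, -0.3462, 0.2502]
tcp_rot: [0.998, 0.057, 0.006, 0.006]
wrist_force: [0.6, -0.9, 0.1]
grip_width: 0.0247
gripper_force: 40.0
t 11.93 p [ 516.6 -346.2  250.2] yaw x [0.993 0.114 0.012] z [ 0.013 -0.011 -1.   ] q [-0.68  0.23  1.18 -0.    1.71  0.78] F [ 0.6 -0.9  0.1] w 24.7 gf 40.0
shift [  32.4 -473.7    4.7] turn 0.001
case xyz -112.3 -473.6 250.2
```

```bash
python3 -m pendant '[[15,3,-35,0,0],[15,6,-72,0,0],[15,9,-110,0,0],[15,12,-148,0,0],[15,15,-186,0,0],[15,18,-224,0,0],[15,21,-262,0,0],[15,24,-300,0,0]]';  python3 -m pendant '[[15,3,-38,0,0],[15,6,-76,0,0],[15,8,-114,0,0],[15,8,-145,0,0],[15,8,-165,0,0],[15,8,-173,0,0],[15,8,-173,0,0],[15,8,-173,0,0]]'; python3 -c "
from h import *
go(case(-80,0,138));incase()"
```

```text
time: 12.6
tcp_pos: [0.5032, -0.0417, 0.2394]
tcp_rot: [0.998, 0.057, 0.0, 0.0]
wrist_force: [1.6, -0.0, -3.0]
grip_width: 0.0247
gripper_force: 40.2
time: 13.27
tcp_pos: [0.4921, 0.1289, 0.2395]
tcp_rot: [0.998, 0.057, -0.0, 0.001]
wrist_force: [-0.2, 0.2, -2.3]
grip_width: 0.0248
gripper_force: 40.3
t 13.27 p [492.1 128.9 239.5] yaw x [ 0.993  0.114 -0.   ] z [-0.    -0.001 -1.   ] q [ 0.15 -0.    1.47 -0.    1.68  1.6 ] F [-0.2  0.2 -2.3] w 24.8 gf 40.3
shift [  2.8   1.  101.5] turn 0.001
case xyz -82.8 1.1 239.5
```

```bash
python3 -m pendant '[[15,2,1,35,0],[15,3,1,70,0],[15,3,1,85,0],[15,3,1,95,0],[15,3,1,101,0],[15,4,1,104.5,0],[15,6,1,104.5,0],[15,9,1,104.5,0]]' 40;  python3 -m pendant '[[15,3,0,0,0],[15,6,0,0,0],[25,6,0,0,0],[15,8,0,0,0],[15,12,0,0,0],[15,16,0,0,0],[15,20,0,0,0],[15,23,0,0,0]]' 20; python3 -c "
from h import *
st();incase()"
```

```text
time: 13.93
tcp_pos: [0.5021, 0.1291, 0.1368]
tcp_rot: [0.998, 0.057, 0.001, 0.0]
wrist_force: [-1.8, -0.1, -1.0]
grip_width: 0.0249
gripper_force: 40.2
time: 14.6
tcp_pos: [0.5247, 0.1321, 0.1354]
tcp_rot: [0.998, 0.057, 0.0, -0.0]
wrist_force: [-2.1, -1.3, -1.1]
grip_width: 0.0252
gripper_force: 26.5
t 14.6 p [524.7 132.1 135.4] yaw x [0.994 0.114 0.   ] z [ 0.  0. -1.] q [0.14 0.11 1.55 0.   1.48 1.6 ] F [-2.1 -1.3 -1.1] w 25.2 gf 26.5
case xyz -50.0 0.7 135.4
```

Same state as before; the same arc follows.

```bash
python3 -m pendant '[[15,6,0,0,0],[15,14,0,1,0],[15,23,0,2,0],[15,32,0,5,0],[15,40,0,8,0],[15,48,0,12,0],[15,55,0,16,0],[15,55,0,16,0]]'; python3 -m pendant '[[15,8,0,5,0],[15,15,0,10,0],[15,21,0,16,0],[15,27,0,23,0],[15,33,0,31,0],[15,37,0,38,0],[15,37,0,38,0],[15,37,0,38,0]]'; python3 -c "
from h import *
st();incase()
cv2.imwrite('pics/c6.png',cv2.resize(snap('side')[120:320,200:400],(500,500),interpolation=3))"
```

```text
time: 15.27
tcp_pos: [0.5805, 0.1383, 0.1185]
tcp_rot: [0.998, 0.057, 0.001, -0.0]
wrist_force: [-0.3, -0.2, 1.3]
grip_width: 0.0249
gripper_force: 25.4
time: 15.93
tcp_pos: [0.6149, 0.1425, 0.0801]
tcp_rot: [0.998, 0.057, -0.001, -0.0]
wrist_force: [-0.7, -0.3, -0.3]
grip_width: 0.0254
gripper_force: 21.9
t 15.93 p [614.9 142.5  80.1] yaw x [ 0.994  0.113 -0.002] z [-0.002  0.    -1.   ] q [0.14 0.34 1.38 0.   1.41 1.59] F [-0.7 -0.3 -0.3] w 25.4 gf 21.9
case xyz 40.8 0.8 80.1
```

View pics/c6.png

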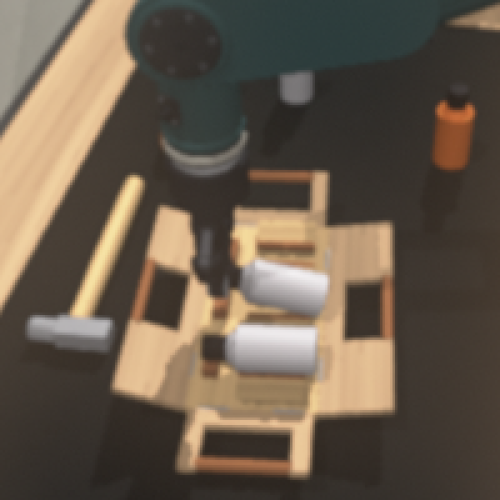

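```bash
python3 -m pendant '[[15,2,0,6,0],[15,3,0,12,0],[15,3,0,18,0],[15,3,0,18,0],[30,3,0,18,0],[42,3,0,18,0],[42,3,0,18,0],[42,3,0,18,0]]'; python3 -m pendant '[[42,0,0,-10,0],[42,0,0,-35,0],[42,0,0,-70,0],[42,0,10,-110,0],[42,-10,40,-140,0],[50,-20,80,-140,0],[50,-30,120,-140,0],[50,-40,160,-140,0]]'; python3 -m pendant '[[50,0,38,0,0],[50,0,76,0,0],[50,0,110,0,0],[50,0,135,0,0],[50,0,140,0,0],[50,0,140,0,0],[50,0,140,0,0],[50,0,140,0,0]]' 40; python3 -c "
from h import *
t=snap('top','t2.png');bottles(t);go([613.7,-302.1,94]);incase()"
```

```text
time: 16.65
tcp_pos: [0.6184, 0.1428, 0.0634]
tcp_rot: [0.998, 0.057, -0.0, 0.0]
wrist_force: [0.0, -0.2, 0.3]
grip_width: 0.0421
gripper_force: 0.0
time: 17.32
tcp_pos: [0.597, -0.0219, 0.206]
tcp_rot: [0.998, 0.058, 0.002, 0.0]
wrist_force: [0.1, -0.7, 0.3]
grip_width: 0.05
gripper_force: 0.0
time: 17.98
tcp_pos: [0.6129, -0.1583, 0.2038]
tcp_rot: [0.998, 0.058, 0.0, -0.0]
wrist_force: [-0.2, -0.4, -0.5]
grip_width: 0.0498
gripper_force: 0.0
bottle px 0.0 0.0 r 0.0 exp r 8.2 P [1305.5 1187.    78. ] side foot [-352.  737.] cap [-266.  617.]
bottle px 447.5 178.0 r 5.4 exp r 8.2 P [ 604.7 -308.9   78. ] side foot [322. 156.] cap [321. 129.]
t 18.03 p [ 612.9 -158.1  203.8] yaw x [0.993 0.116 0.   ] z [ 0.  0. -1.] q [-0.34  0.28  1.22  0.    1.64  1.11] F [ 0.5  0.5 -0.1] w 50.0 gf 0.0
shift [-15.9 143.2 109.7] turn 0.002
case xyz 4.7 -297.6 203.8
```

```bash
python3 -c "
from h import *
s=snap('side','s2.png');t=cv2.imread('pics/t2.png')
s0=cv2.imread('pics/s0.png')
for n,im in(('s0',s0),('s2',s)):
  h=cv2.cvtColor(im,cv2.COLOR_BGR2HSV);m=((h[:,:,1]<60)&(h[:,:,2]>95)).astype(np.uint8);m[:120]=0;m[180:]=0;m[:,:290]=0;m[:,400:]=0
  print(n,[cv2.boundingRect(c) for c in cv2.findContours(m,0,1)[0] if cv2.contourArea(c)>30])
b=t[140:270,230:490];cv2.imwrite('pics/c7.png',cv2.resize(b,(800,400),interpolation=3))"
```

```text
s0 [(311, 136, 15, 25), (371, 135, 15, 25), (341, 133, 15, 24)]
s2 [(311, 137, 15, 24)]
```

View pics/c7.png

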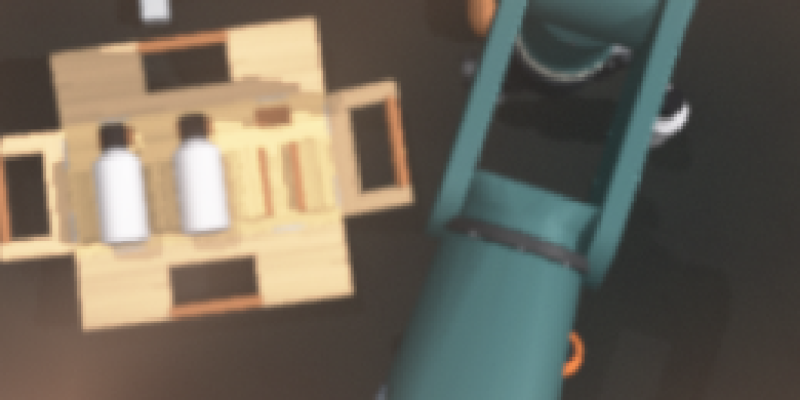

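```bash
python3 -m pendant '[[50,-6,38,0,0],[50,-12,76,0,0],[50,-16,114,0,0],[50,-16,138,0,0],[50,-16,143,20,0],[50,-16,143,60,0],[50,-16,143,95,0],[50,-16,143,109,0]]' 40; python3 -c "
from h import *
st();h=cv2.cvtColor(cv2.imread('pics/t2.png'),cv2.COLOR_BGR2HSV);m=((h[:,:,1]<45)&(h[:,:,2]>150)).astype(np.uint8);m[:,:255]=0;m[:,310:]=0;m[:165]=0;m[225:]=0
for c in cv2.findContours(m,0,1)[0]:
  if cv2.contourArea(c)>100:
    b=cv2.boxPoints(cv2.minAreaRect(c));b=b[np.argsort(b[:,1])]
    for q in(b[:2].mean(0),b[2:].mean(0)):
      P=onz('top',[q],.068)[0,:2]*1000-C;cc,s=np.cos(YAW),np.sin(YAW);print(q.round(1),(cc*P[0]+s*P[1]).round(1),(-s*P[0]+cc*P[1]).round(1))
"
```

```text
time: 18.75
tcp_pos: [0.6107, -0.301, 0.0878]
tcp_rot: [0.998, 0.057, -0.004, -0.003]
wrist_force: [-1.0, 1.1, -1.4]
grip_width: 0.0497
gripper_force: 0.0
t 18.75 p [ 610.7 -301.    87.8] yaw x [ 0.993  0.115 -0.008] z [-0.008  0.005 -1.   ] q [-0.54  0.45  1.23  0.    1.48  0.91] F [-1.   1.1 -1.4] w 49.7 gf 0.0
[266.9 187.9] 25.7 73.7
[270.7 218.4] -64.1 73.4
[292.8 184.8] 24.2 -2.0
[296.9 215.1] -65.2 -2.3
```

```bash
python3 -m pendant '[[50,0,0,0,0],[15,0,0,0,0],[15,0,0,0,0],[15,0,0,0,0],[15,0,0,0,0],[15,0,0,0,0],[15,0,0,-20,0],[15,0,0,-50,0]]' 40; python3 -m pendant '[[15,0,0,-30,0],[15,0,0,-65,0],[15,0,0,-95,0],[15,0,-10,-95,0],[15,-20,-45,-95,0],[15,-50,-70,-95,0],[15,-80,-95,-95,0],[15,-80,-95,-95,0]]';python3 -c "
from h import *
go(case(-80,-75.5,239.5));incase()"
```

```text
time: 19.42
tcp_pos: [0.6109, -0.3023, 0.1401]
tcp_rot: [0.998, 0.057, -0.004, -0.003]
wrist_force: [0.4, -0.8, -2.2]
grip_width: 0.0245
gripper_force: 39.6
time: 20.08
tcp_pos: [0.5157, -0.2128, 0.2358]
tcp_rot: [0.998, 0.058, -0.005, -0.004]
wrist_force: [0.5, -0.3, -4.0]
grip_width: 0.0246
gripper_force: 39.8
t 20.08 p [ 515.7 -212.8  235.8] yaw x [ 0.993  0.116 -0.01 ] z [-0.011  0.007 -1.   ] q [-0.49  0.11  1.35  0.    1.69  0.96] F [ 0.5 -0.3 -4. ] w 24.6 gf 39.8
shift [  18.6 -265.5   -1.8] turn 0.002
case xyz -98.1 -341.0 235.8
```

```bash
python3 -m pendant '[[15,4,-35,0,0],[15,8,-72,0,0],[15,12,-110,0,0],[15,16,-148,0,0],[15,18,-186,0,0],[15,18,-224,0,0],[15,18,-255,0,0],[15,18,-266,0,0]]';  python3 -m pendant '[[15,0,0,0,0],[15,0,0,0,0],[15,0,0,35,0],[15,0,0,70,0],[15,0,0,85,0],[15,0,0,90,0],[15,0,0,90,0],[15,0,0,90,0]]'; python3 -c "
from h import *
go(case(-77,-75.5,135));incase()"
```

```text
time: 20.75
tcp_pos: [0.5093, 0.0523, 0.2389]
tcp_rot: [0.998, 0.059, -0.0, -0.001]
wrist_force: [0.0, -0.6, -2.1]
grip_width: 0.0249
gripper_force: 40.3
time: 21.42
tcp_pos: [0.5114, 0.0469, 0.1503]
tcp_rot: [0.998, 0.056, 0.001, 0.0]
wrist_force: [0.3, 0.2, -2.0]
grip_width: 0.025
gripper_force: 40.2
t 21.42 p [511.4  46.9 150.3] yaw x [0.994 0.112 0.002] z [ 0.002 -0.    -1.   ] q [-0.02  0.04  1.6  -0.    1.5   1.44] F [ 0.3  0.2 -2. ] w 25.0 gf 40.2
shift [-4.1 -7.  15.3] turn -0.001
case xyz -72.9 -82.5 150.3
```

```bash
python3 -m pendant '[[15,-4,-3,0,0],[15,-7,-7,0,0],[15,-7,-7,4,0],[15,-7,-7,8,0],[15,-7,-7,12,0],[15,-6,-7,15,0],[15,-3,-7,15,0],[15,-1,-7,15,0]]' 40;  python3 -m pendant '[[15,3,0,0,0],[15,6,0,0,0],[25,6,0,0,0],[15,8,0,0,0],[15,12,0,0,0],[15,16,0,0,0],[15,20,0,0,0],[15,24,0,0,0]]' 20; python3 -c "
from h import *
st();incase()"
```

```text
time: 22.08
tcp_pos: [0.5089, 0.0548, 0.1339]
tcp_rot: [0.998, 0.057, -0.0, 0.0]
wrist_force: [-0.3, 0.1, -2.7]
grip_width: 0.0246
gripper_force: 40.3
time: 22.75
tcp_pos: [0.5336, 0.0575, 0.135]
tcp_rot: [0.998, 0.057, 0.001, 0.0]
wrist_force: [-2.0, -0.8, 1.5]
grip_width: 0.0251
gripper_force: 26.9
t 22.75 p [533.6  57.5 135. ] yaw x [0.994 0.114 0.002] z [ 0.002 -0.    -1.   ] q [ 0.    0.1   1.56 -0.    1.47  1.46] F [-2.  -0.8  1.5] w 25.1 gf 26.9
case xyz -49.7 -74.5 135.0
```

```bash
python3 -m pendant '[[15,6,0,0,0],[15,14,0,1,0],[15,23,0.5,2,0],[15,32,1,5,0],[15,40,1,8,0],[15,48,1,12,0],[15,55,1,16,0],[15,55,1,16,0]]'; python3 -m pendant '[[15,8,0,5,0],[15,15,0,10,0],[15,21,0,16,0],[15,27,0,23,0],[15,33,0,31,0],[15,37,0,38,0],[15,37,0,38,0],[15,37,0,38,0]]'; python3 -m pendant '[[15,3,0,6,0],[15,5,0,12,0],[15,5,0,18,0],[15,5,0,18,0],[30,5,0,18,0],[42,5,0,18,0],[42,5,0,18,0],[42,5,0,18,0]]'; python3 -m pendant '[[42,0,0,-10,0],[42,0,0,-35,0],[42,0,0,-70,0],[42,0,10,-110,0],[42,-10,40,-140,0],[50,-20,80,-140,0],[50,-30,120,-140,0],[50,-40,160,-140,0]]';  python3 -c "
from h import *
st();incase()
t=snap('top','t3.png');s=snap('side','s3.png')
cv2.imwrite('pics/c8.png',np.hstack([cv2.resize(s[170:310,230:370],(400,400),interpolation=3),cv2.resize(t[130:270,220:360],(400,400),interpolation=3)]))
h=cv2.cvtColor(t,cv2.COLOR_BGR2HSV);m=((h[:,:,1]<45)&(h[:,:,2]>150)).astype(np.uint8);m[:,:255]=0;m[:,335:]=0;m[:165]=0;m[225:]=0
for c in cv2.findContours(m,0,1)[0]:
  if cv2.contourArea(c)>100:
    b=cv2.boxPoints(cv2.minAreaRect(c));b=b[np.argsort(b[:,1])]
    for q in(b[:2].mean(0),b[2:].mean(0)):
      P=onz('top',[q],.068)[0,:2]*1000-C;cc,s=np.cos(YAW),np.sin(YAW);print(q.round(1),(cc*P[0]+s*P[1]).round(1),(-s*P[0]+cc*P[1]).round(1))"
```

```text
time: 23.42
tcp_pos: [0.589, 0.063, 0.1173]
tcp_rot: [0.998, 0.057, 0.001, -0.0]
wrist_force: [0.0, -0.9, 2.1]
grip_width: 0.0252
gripper_force: 26.0
time: 24.08
tcp_pos: [0.6234, 0.0673, 0.0789]
tcp_rot: [0.998, 0.057, -0.001, -0.0]
wrist_force: [-1.2, 0.4, -0.8]
grip_width: 0.0248
gripper_force: 22.4
time: 24.75
tcp_pos: [0.6291, 0.0676, 0.0626]
tcp_rot: [0.998, 0.057, 0.0, 0.0]
wrist_force: [0.4, -0.5, -0.0]
grip_width: 0.042
gripper_force: 0.0
time: 25.42
tcp_pos: [0.6077, -0.0971, 0.2052]
tcp_rot: [0.998, 0.058, 0.002, 0.001]
wrist_force: [0.7, 0.6, 0.3]
grip_width: 0.0497
gripper_force: 0.0
t 25.42 p [607.7 -97.1 205.2] yaw x [0.993 0.115 0.004] z [ 0.004 -0.001 -1.   ] q [-0.25  0.24  1.27 -0.    1.63  1.21] F [0.7 0.6 0.3] w 49.7 gf 0.0
case xyz 6.4 -236.5 205.2
[267.2 187.9] 25.7 73.0
[270.6 218.6] -64.6 74.0
[293.  184.7] 24.1 -2.6
[296.8 215.1] -65.2 -2.1
[318.6 180.2] 26.9 -77.6
[323. 211.] -63.8 -78.0
```

View pics/c8.png

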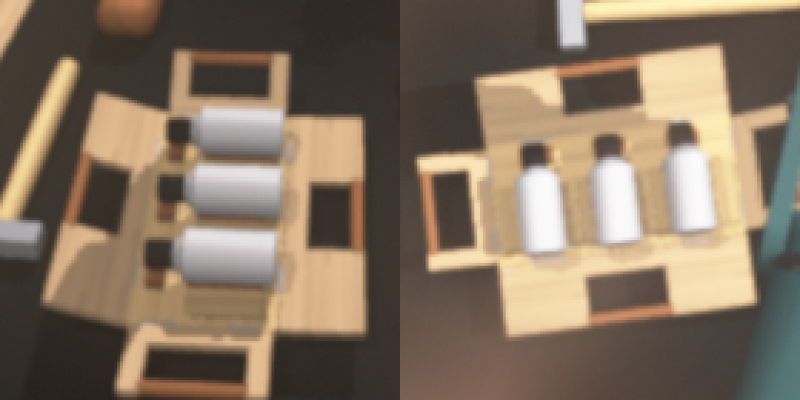

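```bash
python3 -m pendant '[[36,-3,-20,0,0],[36,-5,-44,0,0],[36,-5,-44,35,0],[36,-5,-44,75,0],[36,-5,-44,105,0],[36,-5,-44,115,0],[36,-5,-44,115,0],[36,-5,-44,115,0]]' 20; python3 -c "
from h import *
go(case(1,-193,34));incase()"
```

```text
time: 26.18
tcp_pos: [0.5982, -0.0525, 0.0885]
tcp_rot: [0.998, 0.057, 0.001, 0.0]
wrist_force: [0.1, -0.4, -0.0]
grip_width: 0.0362
gripper_force: 0.0
t 26.18 p [598.2 -52.5  88.5] yaw x [0.994 0.114 0.001] z [ 0.001 -0.    -1.   ] q [-0.18  0.27  1.46  0.    1.41  1.27] F [ 0.1 -0.4 -0. ] w 36.2 gf 0.0
shift [-1.1  1.9 54.5] turn 0.001
case xyz 2.1 -191.1 88.5
```

```bash
python3 -m pendant '[[36,-1,1,20,0],[36,-1,1,38,0],[36,-1,1,48,0],[36,-1,1,54,0],[36,-1,1,54,0],[5,-1,1,54,0],[5,-1,1,54,0],[5,-1,1,54,0]]' 20; python3 -m pendant '[[5,0,0,0,0],[5,0,0,0,0],[5,0,0,0,0],[5,0,0,0,0],[5,0,0,0,0],[5,0,0,0,0],[5,0,0,0,0],[5,0,0,0,0]]' 20;python3 -c "
from h import *
st();incase()"
```

```text
time: 26.85
tcp_pos: [0.5974, -0.0508, 0.034]
tcp_rot: [0.998, 0.057, 0.001, -0.003]
wrist_force: [0.9, 7.4, -2.1]
grip_width: 0.0113
gripper_force: 19.9
time: 27.52
tcp_pos: [0.5974, -0.0509, 0.034]
tcp_rot: [0.998, 0.057, 0.001, -0.002]
wrist_force: [1.5, 6.9, -2.5]
grip_width: 0.0113
gripper_force: 19.9
t 27.52 p [597.4 -50.9  34. ] yaw x [0.993 0.114 0.002] z [ 0.002  0.005 -1.   ] q [-0.18  0.32  1.52  0.01  1.3   1.27] F [ 1.5  6.9 -2.5] w 11.3 gf 19.9
case xyz 1.5 -189.3 34.0
```

```bash
python3 -m pendant '[[5,0,-3,-6,0],[5,0,-5,-12,0],[5,0,-8,-18,0],[5,0,-12,-26,0],[5,0,-18,-34.6,0],[5,0,-25,-42,0],[5,0,-32.5,-47.6,0],[5,0,-32.5,-47.6,0]]'; python3 -c "
from h import *
st();incase()"
```

```text
time: 28.18
tcp_pos: [0.591, -0.0158, 0.0763]
tcp_rot: [0.998, 0.058, -0.003, -0.005]
wrist_force: [4.1, 9.6, -18.7]
grip_width: 0.0108
gripper_force: 20.0
t 28.18 p [591.  -15.8  76.3] yaw x [ 0.993  0.116 -0.005] z [-0.006  0.009 -1.   ] q [-0.13  0.27  1.49  0.01  1.39  1.33] F [  4.1   9.6 -18.7] w 10.8 gf 20.0
case xyz -0.9 -153.8 76.3
```

```bash
python3 -m pendant '[[5,0,-8,2,0],[5,0,-12,1,0],[5,0,-17,0,0],[5,0,-22,-1,0],[5,0,-27,-1,0],[5,0,-31,-1,0],[5,0,-35,-1,0],[5,0,-35,-1,0]]'; python3 -c "
from h import *
st();incase()"
```

```text
time: 28.85
tcp_pos: [0.5886, 0.0095, 0.0832]
tcp_rot: [0.998, 0.056, -0.0, 0.004]
wrist_force: [-4.5, -11.2, -2.7]
grip_width: 0.011
gripper_force: 20.6
t 28.85 p [588.6   9.5  83.2] yaw x [ 0.994  0.112 -0.001] z [-0.001 -0.008 -1.   ] q [-0.08  0.25  1.5  -0.01  1.39  1.38] F [ -4.5 -11.2  -2.7] w 11.0 gf 20.6
case xyz -0.5 -128.4 83.2
```

```bash
python3 -m pendant '[[18,0,2,0,0],[18,0,3,0,0],[18,0,3,-2,0],[18,0,3,-10,0],[18,0,3,-30,0],[18,0,3,-60,0],[30,0,3,-95,0],[36,0,3,-120,0]]' 20; python3 -c "
from h import *
st();incase();
P=onz('top',[[229.9,204.0]],.05)[0]*1000;d=P[:2]-C;print(d)
go(case(1,193,120))"
```

```text
time: 29.52
tcp_pos: [0.5905, 0.0109, 0.2066]
tcp_rot: [0.998, 0.057, 0.003, 0.0]
wrist_force: [1.2, 0.4, 1.7]
grip_width: 0.036
gripper_force: 0.0
t 29.52 p [590.5  10.9 206.6] yaw x [0.993 0.114 0.006] z [ 0.006  0.    -1.   ] q [-0.08  0.18  1.33  0.    1.62  1.38] F [1.2 0.4 1.7] w 36.0 gf 0.0
case xyz 1.6 -127.2 206.6
[-24.27477884 188.48071367]
t 29.52 p [590.5  10.9 206.6] yaw x [0.993 0.114 0.006] z [ 0.006  0.    -1.   ] q [-0.08  0.18  1.33  0.    1.62  1.38] F [1.2 0.4 1.7] w 36.0 gf 0.0
shift [  -0.7 -320.3   86.5] turn 0.001
```

```bash
python3 -m pendant '[[36,0,-38,0,0],[36,0,-78,0,0],[36,0,-118,0,0],[36,0,-158,0,0],[36,0,-198,0,0],[36,0,-238,0,0],[36,0,-278,0,0],[36,0,-312,0,0]]'; python3 -m pendant '[[36,0,-7,0,0],[36,0,-7,30,0],[36,0,-7,65,0],[36,0,-7,95,0],[36,0,-7,110,0],[36,0,-7,110,0],[36,0,-7,110,0],[36,0,-7,110,0]]'; python3 -c "
from h import *
go(case(1,191.5,42));incase()
t=snap('top');s=snap('side')
cv2.imwrite('pics/c9.png',np.hstack([cv2.resize(s[170:310,230:370],(400,400),interpolation=3),cv2.resize(t[130:270,220:360],(400,400),interpolation=3)]))"
```

```text
time: 30.18
tcp_pos: [0.5533, 0.3238, 0.2037]
tcp_rot: [0.998, 0.058, 0.001, -0.001]
wrist_force: [-0.5, -0.6, 0.1]
grip_width: 0.0363
gripper_force: 0.0
time: 30.85
tcp_pos: [0.5545, 0.3278, 0.0946]
tcp_rot: [0.998, 0.057, 0.002, -0.001]
wrist_force: [0.1, 0.3, 0.2]
grip_width: 0.0361
gripper_force: 0.0
t 30.85 p [554.5 327.8  94.6] yaw x [0.994 0.113 0.004] z [ 0.004  0.002 -1.   ] q [0.45 0.36 1.34 0.   1.44 1.9 ] F [0.1 0.3 0.2] w 36.1 gf 0.0
shift [-1.   0.3 52.6] turn 0.0
case xyz 1.8 191.7 94.6
```

View pics/c9.png

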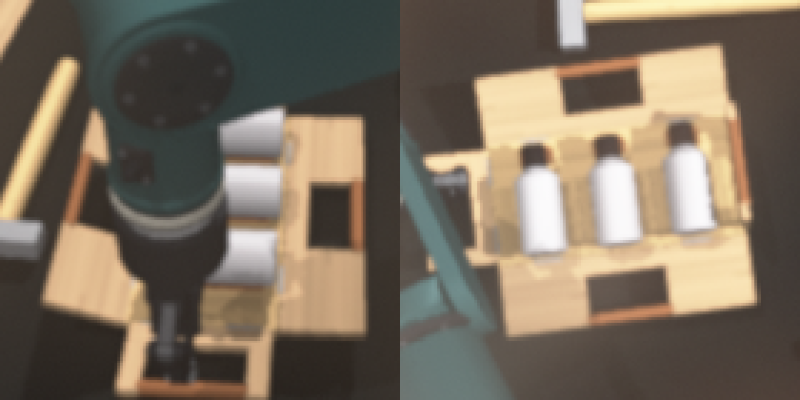

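```bash
python3 -m pendant '[[36,-1,0,20,0],[36,-1,0,38,0],[36,-1,0,48,0],[36,-1,0,54,0],[36,-1,0,54,0],[5,-1,0,54,0],[5,-1,0,54,0],[5,-1,0,54,0]]' 20;python3 -c "
from h import *
st();incase()"
python3 -m pendant '[[5,0,0,0,0],[5,0,0,0,0],[5,0,1,-4,0],[5,0,3,-9,0],[5,0,6,-14,0],[5,0,10,-20,0],[5,0,14,-25,0],[5,0,18,-30,0]]' ;python3 -c "
from h import *
st();incase()"
```

```text
time: 31.62
tcp_pos: [0.553, 0.3286, 0.0396]
tcp_rot: [0.998, 0.057, 0.001, -0.002]
wrist_force: [-0.0, 2.5, 1.4]
grip_width: 0.0108
gripper_force: 22.5
t 31.62 p [553.  328.6  39.6] yaw x [0.994 0.114 0.003] z [ 0.003  0.003 -1.   ] q [0.45 0.4  1.4  0.   1.34 1.9 ] F [-0.   2.5  1.4] w 10.8 gf 22.5
case xyz 0.3 192.7 39.6
time: 32.28
tcp_pos: [0.5544, 0.3161, 0.0712]
tcp_rot: [0.998, 0.058, 0.002, -0.007]
wrist_force: [-3.5, 16.1, 5.9]
grip_width: 0.0108
gripper_force: 22.0
t 32.28 p [554.4 316.1  71.2] yaw x [0.993 0.116 0.005] z [ 0.003  0.014 -1.   ] q [0.42 0.36 1.39 0.01 1.39 1.88] F [-3.5 16.1  5.9] w 10.8 gf 22.0
case xyz 0.3 180.1 71.2
```

```bash
python3 -m pendant '[[5,0,2,-6,0],[5,0,6,-11,0],[5,0,12,-16,0],[5,0,18,-20,0],[5,0,25,-23,0],[5,0,31,-25,0],[5,0,31,-25,0],[5,0,31,-25,0]]' ;python3 -c "
from h import *
st();incase()"
```

```text
time: 32.95
tcp_pos: [0.5586, 0.2801, 0.097]
tcp_rot: [0.998, 0.057, 0.002, -0.002]
wrist_force: [-3.0, 3.3, 10.3]
grip_width: 0.0109
gripper_force: 21.5
t 32.95 p [558.6 280.1  97. ] yaw x [0.993 0.114 0.005] z [ 0.004  0.004 -1.   ] q [0.37 0.31 1.39 0.   1.43 1.83] F [-3.   3.3 10.3] w 10.9 gf 21.5
case xyz 0.4 143.8 97.0
```

```bash
python3 -m pendant '[[5,0,5,-1,0],[5,0,10,-1,0],[5,0,14,-1,0],[5,0,17,-1,0],[5,0,19,0,0],[5,0,19,0,0],[5,0,19,0,0],[5,0,19,0,0]]' ;python3 -c "
from h import *
st();incase()"
```

```text
time: 33.62
tcp_pos: [0.5604, 0.2637, 0.0977]
tcp_rot: [0.998, 0.058, 0.002, -0.004]
wrist_force: [-4.0, 8.4, 11.7]
grip_width: 0.0108
gripper_force: 22.3
t 33.62 p [560.4 263.7  97.7] yaw x [0.993 0.115 0.005] z [ 0.004  0.009 -1.   ] q [0.34 0.3  1.41 0.01 1.43 1.8 ] F [-4.   8.4 11.7] w 10.8 gf 22.3
case xyz 0.3 127.3 97.7
```

```bash
python3 -m pendant '[[5,0,2,0,0],[5,0,4,0,0],[5,0,5,0,0],[5,0,5,0,0],[5,0,5,0,0],[5,0,5,0,0],[5,0,5,0,0],[5,0,5,0,0]]' ;python3 -c "
from h import *
st();incase()"
```

```text
time: 34.28
tcp_pos: [0.5604, 0.2634, 0.0977]
tcp_rot: [0.998, 0.059, 0.003, -0.009]
wrist_force: [-5.2, 19.2, 9.6]
grip_width: 0.0109
gripper_force: 22.5
t 34.28 p [560.4 263.4  97.7] yaw x [0.993 0.117 0.006] z [ 0.004  0.018 -1.   ] q [0.34 0.3  1.41 0.02 1.42 1.79] F [-5.2 19.2  9.6] w 10.9 gf 22.5
case xyz 0.3 127.0 97.7
```

```bash
python3 -m pendant '[[18,0,-4,0,0],[18,0,-6,0,0],[18,0,-6,-2,0],[18,0,-6,-12,0],[18,0,-6,-40,0],[18,0,-6,-80,0],[30,0,0,-110,-0.1],[36,-20,20,-120,-0.22]]' 20;python3 -m pendant '[[36,-20,18,0,-0.12],[36,-50,36,0,-0.24],[36,-80,54,0,-0.36],[36,-95,65,0,-0.48],[36,-95,70,0,-0.6],[36,-95,70,0,-0.72],[36,-95,70,0,-0.84],[36,-95,70,0,-0.96]]' ; python3 -c "
from h import *
go(case(-128,26,200));incase()"
```

```text
time: 34.95
tcp_pos: [0.5468, 0.2331, 0.2192]
tcp_rot: [0.986, 0.169, 0.006, -0.0]
wrist_force: [0.8, -1.1, 1.1]
grip_width: 0.0354
gripper_force: 0.0
time: 35.62
tcp_pos: [0.4758, 0.1334, 0.2135]
tcp_rot: [0.797, 0.604, -0.001, 0.001]
wrist_force: [-0.4, -0.2, -0.0]
grip_width: 0.0358
gripper_force: 0.0
t 35.62 p [475.8 133.4 213.5] yaw x [ 0.27   0.963 -0.002] z [-0.    -0.002 -1.   ] q [ 0.16 -0.03  1.54 -0.    1.63  0.43] F [-0.4 -0.2 -0. ] w 35.8 gf 0.0
shift [  6.  -34.4  13.5] turn 1.184
case xyz -98.5 7.5 213.5
```

```bash
python3 -m pendant '[[36,2,-12,0,-0.12],[36,4,-24,0,-0.24],[36,6,-34.4,0,-0.387],[36,6,-34.4,30,-0.387],[36,6,-34.4,65,-0.387],[36,6,-34.4,95,-0.387],[36,6,-34.4,110,-0.387],[36,6,-34.4,110,-0.387]]'; python3 -m pendant '[[36,0,0,0,0],[36,0,0,0,0],[36,0,0,0,0],[36,0,0,0,0],[36,0,0,0,0],[36,0,0,0,0],[36,0,0,0,0],[36,0,0,0,0]]'; python3 -c "
from h import *
go(case(-128,26,42));incase()"
```

```text
time: 36.28
tcp_pos: [0.4413, 0.1484, 0.0986]
tcp_rot: [0.668, 0.744, -0.005, -0.002]
wrist_force: [-0.9, -0.2, -0.0]
grip_width: 0.0359
gripper_force: 0.0
time: 36.95
tcp_pos: [0.4446, 0.1504, 0.1031]
tcp_rot: [0.667, 0.745, 0.0, 0.0]
wrist_force: [0.0, -1.2, -0.7]
grip_width: 0.0361
gripper_force: 0.0
t 36.95 p [444.6 150.4 103.1] yaw x [-0.11   0.994 -0.   ] z [ 0. -0. -1.] q [ 0.21 -0.02  1.76 -0.    1.41  0.1 ] F [ 0.  -1.2 -0.7] w 36.1 gf 0.0
shift [-1.9 -0.5 61.1] turn 1.567
case xyz -127.5 27.9 103.1
```

```bash
python3 -m pendant '[[36,-2,0,25,0],[36,-2,0,45,0],[36,-2,0,56,0],[36,-2,0,62,0],[36,-2,0,62,0],[5,-2,0,62,0],[5,-2,0,62,0],[5,-2,0,62,0]]' 20;python3 -c "
from h import *
st();incase()"
python3 -m pendant '[[5,0,0,0,0],[5,0,0,0,0],[5,0,1,-4,0],[5,0,3,-9,0],[5,0,5,-14,0],[5,0,8,-20,0],[5,0,11,-25,0],[5,0,14,-30,0]]' ;python3 -c "
from h import *
st();incase()"
```

```text
time: 37.62
tcp_pos: [0.4407, 0.148, 0.0402]
tcp_rot: [0.667, 0.745, -0.004, -0.003]
wrist_force: [-8.8, -1.5, 1.3]
grip_width: 0.0108
gripper_force: 20.9
t 37.62 p [440.7 148.   40.2] yaw x [-0.11   0.994 -0.   ] z [-0.01  -0.001 -1.   ] q [0.2  0.04 1.83 0.   1.28 0.09] F [-8.8 -1.5  1.3] w 10.8 gf 20.9
case xyz -131.7 26.0 40.2
time: 38.28
tcp_pos: [0.4467, 0.1487, 0.0677]
tcp_rot: [0.667, 0.745, -0.012, -0.01]
wrist_force: [-27.9, -2.9, 8.8]
grip_width: 0.0095
gripper_force: 19.9
t 38.28 p [446.7 148.7  67.7] yaw x [-0.111  0.994 -0.001] z [-0.031 -0.004 -1.   ] q [0.2  0.04 1.78 0.   1.36 0.09] F [-27.9  -2.9   8.8] w 9.5 gf 19.9
case xyz -125.7 26.0 67.7
```

```bash
python3 -m pendant '[[5,0,-7,-2,0],[5,0,-6,-8,0],[5,0,-2,-15,0],[5,0,4,-20,0],[5,0,9,-24,0],[5,0,14,-28,0],[5,0,19,-31,0],[5,0,19,-31,0]]' ;python3 -c "
from h import *
st();incase()"
```

```text
time: 38.95
tcp_pos: [0.4795, 0.1521, 0.103]
tcp_rot: [0.667, 0.745, 0.001, 0.001]
wrist_force: [0.1, -0.4, 0.1]
grip_width: 0.0052
gripper_force: 0.0
t 38.95 p [479.5 152.1 103. ] yaw x [-0.109  0.994  0.   ] z [ 0.003  0.    -1.   ] q [ 0.19  0.05  1.69 -0.    1.4   0.08] F [ 0.1 -0.4  0.1] w 5.2 gf 0.0
case xyz -92.6 25.7 103.0
```

```bash
python3 -m pendant '[[5,0,0,-30,0],[20,0,-30,-60,0],[36,20,-60,-70,0],[36,50,-70,-70,0],[36,80,-70,-70,0],[36,80,-70,-70,0],[36,80,-70,-70,0],[36,80,-70,-70,0]]'; python3 -c "
from h import *
incase()
t=snap('top','t4.png');s=snap('side','s4.png')
cv2.imwrite('pics/c10.png',np.hstack([cv2.resize(s[170:310,230:370],(400,400),interpolation=3),cv2.resize(t[130:270,220:360],(400,400),interpolation=3)]))"
```

```text
time: 39.62
tcp_pos: [0.3992, 0.2235, 0.1714]
tcp_rot: [0.667, 0.745, -0.001, 0.0]
wrist_force: [-0.3, -0.8, 0.4]
grip_width: 0.0358
gripper_force: 0.0
case xyz -164.4 105.7 171.4
```

View pics/c10.png

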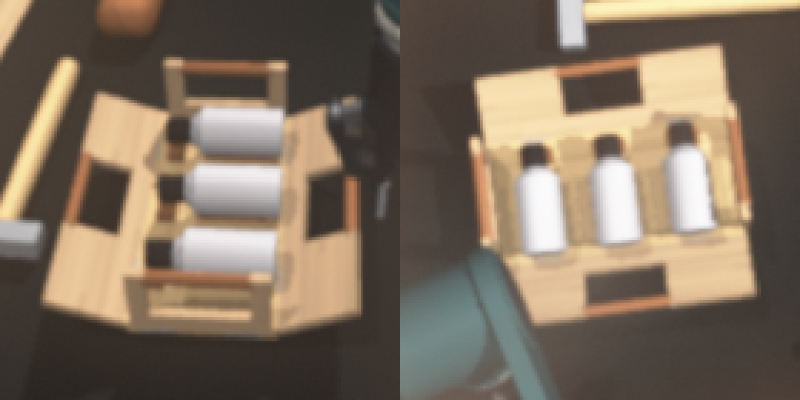

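```bash
cat >> h.py <<'E'
def barmask(im,u0,u1,v0,v1):
    h=cv2.cvtColor(im,cv2.COLOR_BGR2HSV);m=((h[:,:,0]<14)&(h[:,:,1]>100)&(h[:,:,2]>80)).astype(np.uint8)
    k=np.zeros_like(m);k[v0:v1,u0:u1]=1;m*=k
    c=max(cv2.findContours(m,0,1)[0],key=cv2.contourArea);return cv2.minAreaRect(c)
def tri(a,b):
    o1,d1=ray('top',[a]);o2,d2=ray('side',[b]);d1=d1[0];d2=d2[0]
    k=np.linalg.lstsq(np.c_[d1,-d2],o2-o1,rcond=None)[0];p,q=o1+k[0]*d1,o2+k[1]*d2
    P=(p+q)/2*1000;d=P[:2]-C;c,s=np.cos(YAW),np.sin(YAW);print('case',(c*d[0]+s*d[1]).round(1),(-s*d[0]+c*d[1]).round(1),P[2].round(1),'gap',(np.linalg.norm(p-q)*1000).round(1))
E
python3 -c "
from h import *
t=cv2.imread('pics/t4.png');s=cv2.imread('pics/s4.png')
a=barmask(t,280,325,225,250);b=barmask(s,340,362,225,262);print(a,b);tri(a[0],b[0])
a=barmask(cv2.imread('pics/t0.png'),280,325,225,250);b=barmask(cv2.imread('pics/s0.png'),340,362,225,262);print(a,b);tri(a[0],b[0])"
```

```text
((299.50439453125, 236.5327606201172), (4.493566513061523, 29.406423568725586), 82.40535736083984) ((352.5, 240.5), (19.0, 5.0), 90.0)
case -126.1 -0.6 50.9 gap 1.2
((299.16998291015625, 233.69000244140625), (16.404878616333008, 28.708538055419922), 81.8698959350586) ((354.5, 242.0), (24.0, 5.0), 90.0)
case -124.5 0.5 48.4 gap 15.1
```

```bash
python3 -m pendant '[[36,-25,10,10,0],[36,-50,20,30,0],[36,-77.7,37,55,0],[36,-77.7,37,70,0],[36,-77.7,37,75,0],[36,-77.7,37,75,0],[36,-77.7,37,75,0],[36,-77.7,37,75,0]]' 40; python3 -c "
from h import *
go(case(-127.5,28,42));incase()"
```

```text
time: 40.38
tcp_pos: [0.4452, 0.1511, 0.0983]
tcp_rot: [0.667, 0.745, 0.001, 0.001]
wrist_force: [-0.6, -0.3, 0.5]
grip_width: 0.0362
gripper_force: 0.0
t 40.38 p [445.2 151.1  98.3] yaw x [-0.11   0.994  0.   ] z [ 0.002  0.001 -1.   ] q [ 0.21 -0.02  1.77  0.    1.39  0.1 ] F [-0.6 -0.3  0.5] w 36.2 gf 0.0
shift [-0.6 -0.8 56.3] turn 1.568
case xyz -126.9 28.6 98.3
```

```bash
python3 -m pendant '[[36,0,-1,25,0],[36,0,-1,45,0],[36,0,-1,56,0],[36,0,-1,58,0],[36,0,-1,58,0],[5,0,-1,58,0],[5,0,-1,58,0],[5,0,-1,58,0]]' 40;python3 -c "
from h import *
st();incase()"
python3 -m pendant '[[5,0,0,0,0],[5,0,0,0,0],[5,0,0,-4,0],[5,0,1,-8,0],[5,0,3,-12,0],[5,0,5,-16,0],[5,0,7,-20,0],[5,0,7,-20,0]]' ;python3 -c "
from h import *
st();incase()"
```

```text
time: 41.05
tcp_pos: [0.4468, 0.1512, 0.0407]
tcp_rot: [0.667, 0.745, 0.003, 0.003]
wrist_force: [6.3, 2.3, -4.2]
grip_width: 0.0112
gripper_force: 38.8
t 41.05 p [446.8 151.2  40.7] yaw x [-0.11   0.994  0.001] z [ 0.008  0.002 -1.   ] q [ 0.21  0.04  1.83 -0.    1.26  0.1 ] F [ 6.3  2.3 -4.2] w 11.2 gf 38.8
case xyz -125.3 28.5 40.7
time: 41.72
tcp_pos: [0.4579, 0.1524, 0.0592]
tcp_rot: [0.667, 0.745, 0.007, 0.006]
wrist_force: [22.3, 4.7, -20.8]
grip_width: 0.0104
gripper_force: 39.2
t 41.72 p [457.9 152.4  59.2] yaw x [-0.109  0.994  0.001] z [ 0.018  0.003 -1.   ] q [ 0.2   0.04  1.79 -0.    1.29  0.09] F [ 22.3   4.7 -20.8] w 10.4 gf 39.2
case xyz -114.1 28.4 59.2
```

```bash
python3 -m pendant '[[5,0,7,0,0],[5,0,11,-4,0],[5,0,16,-7,0],[5,0,21,-11,0],[5,0,27,-14,0],[5,0,33,-17,0],[5,0,39,-18.5,0],[5,0,39,-18.5,0]]' ;python3 -c "
from h import *
st();incase()"
```

```text
time: 42.38
tcp_pos: [0.4892, 0.1558, 0.0805]
tcp_rot: [0.667, 0.745, -0.0, -0.0]
wrist_force: [-7.2, -0.4, 8.7]
grip_width: 0.011
gripper_force: 39.7
t 42.38 p [489.2 155.8  80.5] yaw x [-0.11   0.994  0.   ] z [-0.001  0.    -1.   ] q [0.2  0.09 1.69 0.   1.36 0.09] F [-7.2 -0.4  8.7] w 11.0 gf 39.7
case xyz -82.6 28.3 80.5
```

```bash
python3 -m pendant '[[20,0,0,0,0],[20,0,0,0,0],[20,1,0,-5,0],[20,1,0,-9,0],[20,1,0,-9,0],[5,1,0,-9,0],[5,1,0,-9,0],[5,1,0,-9,0]]' 30; python3 -m pendant '[[5,0,0,0,0],[5,0,4,-1,0],[5,0,8,-2,0],[5,0,12,-2.5,0],[5,0,16,-3,0],[5,0,19,-3,0],[5,0,21,-3,0],[5,0,21,-3,0]]' ;python3 -c "
from h import *
st();incase()"
```

```text
time: 43.05
tcp_pos: [0.4896, 0.1567, 0.0873]
tcp_rot: [0.667, 0.745, 0.001, 0.0]
wrist_force: [-1.2, -0.2, 5.5]
grip_width: 0.0105
gripper_force: 29.2
time: 43.72
tcp_pos: [0.5058, 0.1584, 0.0888]
tcp_rot: [0.667, 0.745, -0.004, -0.004]
wrist_force: [-12.5, -0.3, 9.4]
grip_width: 0.0107
gripper_force: 30.7
t 43.72 p [505.8 158.4  88.8] yaw x [-0.11   0.994 -0.   ] z [-0.011 -0.002 -1.   ] q [0.2  0.13 1.63 0.   1.39 0.09] F [-12.5  -0.3   9.4] w 10.7 gf 30.7
case xyz -65.9 29.0 88.8
```

```bash
python3 -m pendant '[[5,0,2,0,0],[5,0,4,0,0],[5,0,6,0,0],[5,0,8,0,0],[5,0,8,0,0],[5,0,8,0,0],[5,0,8,0,0],[5,0,8,0,0]]' ;python3 -c "
from h import *
st();incase()"
```

```text
time: 44.38
tcp_pos: [0.506, 0.1585, 0.0886]
tcp_rot: [0.667, 0.745, -0.012, -0.009]
wrist_force: [-32.7, -4.3, 22.8]
grip_width: 0.0113
gripper_force: 32.6
t 44.38 p [506.  158.5  88.6] yaw x [-0.111  0.994 -0.001] z [-0.03  -0.005 -1.   ] q [0.2  0.14 1.61 0.   1.41 0.08] F [-32.7  -4.3  22.8] w 11.3 gf 32.6
case xyz -65.7 29.0 88.6
```

```bash
python3 -m pendant '[[5,0,-6,0,0],[18,0,-8,0,0],[18,0,-8,0,0],[18,0,-8,-4,0],[18,0,-8,-20,0],[18,0,-8,-55,0],[28,0,-8,-95,0],[28,0,-8,-115,0]]' 20; python3 -c "
from h import *
for P in onz('top',[[275,146],[286,146],[320,137],[340,135]],.02)*1000:
  d=P[:2]-C;c,s=np.cos(YAW),np.sin(YAW);print('case',(c*d[0]+s*d[1]).round(1),(-s*d[0]+c*d[1]).round(1))
go(case(127,-14,200));incase()"
```

```text
time: 45.05
tcp_pos: [0.5125, 0.1592, 0.2095]
tcp_rot: [0.667, 0.745, 0.003, 0.003]
wrist_force: [0.5, -0.1, 1.6]
grip_width: 0.0283
gripper_force: 0.0
case 160.5 39.7
case 155.5 6.4
case 168.6 -99.7
case 166.2 -160.7
t 45.05 p [512.5 159.2 209.5] yaw x [-0.11   0.994  0.   ] z [ 0.008  0.001 -1.   ] q [ 0.2   0.06  1.46 -0.    1.61  0.09] F [ 0.5 -0.1  1.6] w 28.3 gf 0.0
shift [-42.3 186.2  10.9] turn 1.567
case xyz -59.1 29.0 209.5
```

```bash
python3 -m pendant '[[28,-10,38,0,0],[28,-20,76,0,0],[28,-30,114,0,0],[28,-42,150,0,0],[28,-53,178,0,0],[28,-53,186,20,0],[28,-53,186,60,0],[28,-53,186,95,0]]';python3 -m pendant '[[28,0,0,10,0],[28,0,0,10,0],[28,0,0,10,0],[28,0,0,10,0],[28,0,0,10,0],[28,0,0,10,0],[28,0,0,10,0],[28,0,0,10,0]]'; python3 -c "
from h import *
go(case(127,-24,42));incase()
t=snap('top','t5.png');s=snap('side','s5.png')
a=barmask(t,270,310,140,170);b=barmask(s,245,272,215,260);print(a,b);tri(a[0],b[0])"
```

```text
time: 45.72
tcp_pos: [0.7034, 0.1261, 0.1088]
tcp_rot: [0.668, 0.745, 0.002, 0.002]
wrist_force: [-0.8, -0.4, -2.0]
grip_width: 0.0279
gripper_force: 0.0
time: 46.38
tcp_pos: [0.7012, 0.1268, 0.1009]
tcp_rot: [0.667, 0.745, 0.001, 0.001]
wrist_force: [-0.4, 0.3, -0.9]
grip_width: 0.0283
gripper_force: 0.0
t 46.38 p [701.2 126.8 100.9] yaw x [-0.11   0.994 -0.   ] z [ 0.002  0.    -1.   ] q [ 0.1   0.5   1.12 -0.    1.51 -0.01] F [-0.4  0.3 -0.9] w 28.3 gf 0.0
shift [ 0.6  2.1 58.9] turn 1.567
case xyz 124.7 -24.6 100.9
((282.90771484375, 153.7615509033203), (4.465250492095947, 16.248550415039062), 82.87498474121094) ((257.1764831542969, 235.2941436767578), (5.820854663848877, 25.70877456665039), 14.03624439239502)
case 117.7 14.7 74.4 gap 0.8
```

```bash
python3 -c "
from h import *
t=cv2.imread('pics/t4.png');s=cv2.imread('pics/s4.png')
a=barmask(t,270,310,140,165);b=barmask(s,245,272,215,265);print(a,b);tri(a[0],b[0])"
```

```text
((289.09130859375, 153.1693572998047), (5.044226169586182, 28.689037322998047), 82.23483276367188) ((257.1764831542969, 235.2941436767578), (5.820855140686035, 25.70877456665039), 14.03624439239502)
case 122.7 -2.3 55.6 gap 0.6
```

```bash
python3 -m pendant '[[28,0,0.5,25,0],[28,0,0.5,40,0],[28,0,0.5,50,0],[28,0,0.5,57,0],[28,0,0.5,57,0],[5,0,0.5,57,0],[5,0,0.5,57,0],[5,0,0.5,57,0]]' 40;python3 -c "
from h import *
st();incase()"
python3 -m pendant '[[5,0,0,0,0],[5,0,0,0,0],[5,0,-1,-4,0],[5,0,-3,-8,0],[5,0,-5,-12,0],[5,0,-8,-16,0],[5,0,-11,-20,0],[5,0,-11,-20,0]]' ;python3 -c "
from h import *
st();incase()"
```

```text
time: 47.15
tcp_pos: [0.7001, 0.1265, 0.0426]
tcp_rot: [0.667, 0.745, -0.001, -0.001]
wrist_force: [-4.6, -1.0, -0.9]
grip_width: 0.0107
gripper_force: 38.9
t 47.15 p [700.1 126.5  42.6] yaw x [-0.11   0.994 -0.   ] z [-0.003 -0.001 -1.   ] q [ 0.1   0.54  1.18 -0.    1.42 -0.01] F [-4.6 -1.  -0.9] w 10.7 gf 38.9
case xyz 123.6 -24.7 42.6
time: 47.82
tcp_pos: [0.6894, 0.1254, 0.0629]
tcp_rot: [0.667, 0.745, -0.0, -0.0]
wrist_force: [-2.1, -0.9, -6.0]
grip_width: 0.0106
gripper_force: 39.6
t 47.82 p [689.4 125.4  62.9] yaw x [-0.11   0.994 -0.   ] z [-0.001 -0.    -1.   ] q [ 0.1   0.5   1.2  -0.    1.44 -0.01] F [-2.1 -0.9 -6. ] w 10.6 gf 39.6
case xyz 112.8 -24.7 62.9
```

```bash
python3 -m pendant '[[5,0,-5,-6,0],[5,0,-10,-10,0],[5,0,-15,-13.5,0],[5,0,-20,-16.5,0],[5,0,-26,-19.5,0],[5,0,-32,-22,0],[5,0,-38,-23.5,0],[5,0,-38,-23.5,0]]' ;python3 -c "
from h import *
st();incase()"
```

```text
time: 48.48
tcp_pos: [0.6532, 0.1214, 0.089]
tcp_rot: [0.667, 0.745, 0.002, 0.002]
wrist_force: [1.9, 0.2, 2.3]
grip_width: 0.0102
gripper_force: 40.0
t 48.48 p [653.2 121.4  89. ] yaw x [-0.11   0.994 -0.   ] z [ 0.005  0.    -1.   ] q [ 0.1   0.4   1.29 -0.    1.45 -0.01] F [1.9 0.2 2.3] w 10.2 gf 40.0
case xyz 76.4 -24.5 89.0
```

```bash
python3 -m pendant '[[5,0,-4,-1,0],[5,0,-8,-1,0],[5,0,-12,-1,0],[5,0,-15,-1,0],[5,0,-18,-1,0],[5,0,-20,-1,0],[5,0,-20,-1,0],[5,0,-20,-1,0]]' ;python3 -c "
from h import *
st();incase()"; python3 -m pendant '[[5,0,-2,0,0],[5,0,-4,0,0],[5,0,-4,0,0],[5,0,-4,0,0],[5,0,-4,0,0],[5,0,-4,0,0],[5,0,-4,0,0],[5,0,-4,0,0]]';python3 -c "
from h import *
st();incase()"
```

```text
time: 49.15
tcp_pos: [0.6386, 0.1197, 0.0919]
tcp_rot: [0.667, 0.745, 0.007, 0.006]
wrist_force: [13.1, 1.5, 1.7]
grip_width: 0.0105
gripper_force: 39.4
t 49.15 p [638.6 119.7  91.9] yaw x [-0.11   0.994  0.   ] z [ 0.017  0.002 -1.   ] q [ 0.1   0.36  1.34  0.    1.42 -0.01] F [13.1  1.5  1.7] w 10.5 gf 39.4
case xyz 61.8 -24.5 91.9
time: 49.82
tcp_pos: [0.6385, 0.1198, 0.092]
tcp_rot: [0.667, 0.745, 0.01, 0.009]
wrist_force: [22.3, 3.2, -3.9]
grip_width: 0.0103
gripper_force: 39.2
t 49.82 p [638.5 119.8  92. ] yaw x [-0.109  0.994  0.   ] z [ 0.026  0.003 -1.   ] q [ 0.1   0.36  1.35  0.    1.41 -0.01] F [22.3  3.2 -3.9] w 10.3 gf 39.2
case xyz 61.6 -24.5 92.0
```

Firm stop. Release, lift, retreat and look.

```bash
python3 -m pendant '[[5,0,5,0,0],[18,0,9,0,0],[18,0,9,0,0],[18,0,9,-4,0],[18,0,9,-20,0],[18,0,9,-55,0],[28,0,9,-95,0],[28,0,9,-130,0]]' 20; python3 -m pendant '[[28,-35,-10,0,0],[28,-70,-20,0,0],[28,-105,-35,0,0],[28,-140,-50,0,0],[28,-175,-65,0,0],[28,-210,-80,0,0],[28,-245,-95,0,0],[28,-280,-110,0,0]]'; python3 -m pendant '[[28,-35,-30,0,0],[28,-60,-60,0,0],[28,-60,-60,0,0],[28,-60,-60,0,0],[28,-60,-60,0,0],[28,-60,-60,0,0],[28,-60,-60,0,0],[28,-60,-60,0,0]]'; python3 -c "
from h import *
st()
t=snap('top','t6.png');s=snap('side','s6.png')
cv2.imwrite('pics/c11.png',np.hstack([cv2.resize(s[170:310,230:370],(400,400),interpolation=3),cv2.resize(t[130:270,220:360],(400,400),interpolation=3)]))
for n,ra,rb in(('near',(275,325,205,250),(300,365,215,275)),('far',(270,310,140,185),(235,300,215,275))):
  try:
    a=barmask(t,*ra);b=barmask(s,*rb);print(n,a,b);tri(a[0],b[0])
  except Exception as e: print(n,e)"
```

```text
time: 50.48
tcp_pos: [0.6361, 0.1195, 0.2179]
tcp_rot: [0.667, 0.745, -0.001, -0.001]
wrist_force: [1.0, 0.0, 1.2]
grip_width: 0.0279
gripper_force: 0.0
time: 51.15
tcp_pos: [0.557, -0.1718, 0.2166]
tcp_rot: [0.667, 0.745, -0.0, -0.001]
wrist_force: [0.7, -0.2, -0.1]
grip_width: 0.0281
gripper_force: 0.0
time: 51.82
tcp_pos: [0.5066, -0.2356, 0.2168]
tcp_rot: [0.666, 0.746, 0.0, -0.0]
wrist_force: [-0.2, -0.1, 0.2]
grip_width: 0.0278
gripper_force: 0.0
t 51.82 p [ 506.6 -235.6  216.8] yaw x [-0.112  0.994  0.   ] z [-0.  0. -1.] q [-0.54  0.11  1.39  0.    1.64 -0.65] F [-0.2 -0.1  0.2] w 27.8 gf 0.0
near ((295.4756164550781, 214.78048706054688), (3.8651039600372314, 29.48522186279297), 83.6598129272461) ((329.5, 227.0), (24.0, 5.0), 90.0)
case -67.2 -0.4 98.2 gap 0.9
far ((290.2992248535156, 169.96095275878906), (4.569984436035156, 29.403106689453125), 82.56858825683594) ((278.6470642089844, 225.58822631835938), (5.64019250869751, 22.56077003479004), 12.528807640075684)
case 62.4 -2.0 95.4 gap 0.2
```

View pics/c11.png

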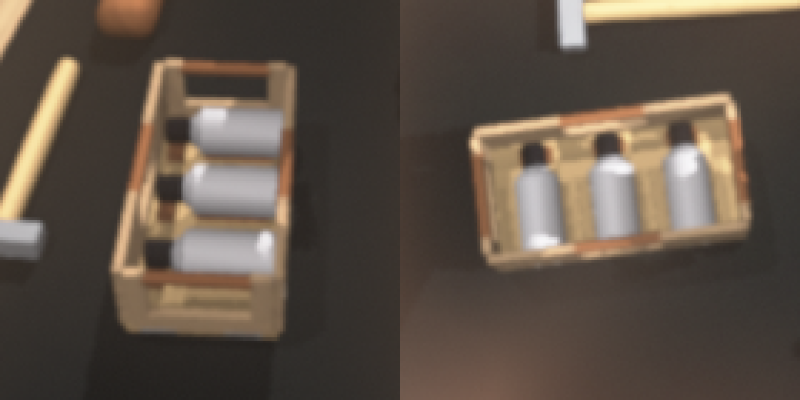

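```bash
python3 -c "
from h import *
t=cv2.imread('pics/t6.png');s=cv2.imread('pics/s6.png')
for n,ra,rb in(('right',(470-0-0,490,160,215),None),):pass
for n,ra,rb in(('right',(470,485,163,212),0),):pass
a=barmask(t,473-0 if 0 else 220+int(320*.35),220+int(352*.35),160,215);b=barmask(s,290,335,188,200);print(a,b);tri(a[0],b[0])
a=barmask(t,243,256,175,222);b=barmask(s,275,335,261,275);print(a,b);tri(a[0],b[0])"
```

```text
((338.1296691894531, 185.60238647460938), (29.26873207092285, 4.439967155456543), 83.2901611328125) ((308.5075378417969, 193.32643127441406), (31.10105323791504, 4.691220283508301), 2.4895529747009277)
case -2.4 -130.3 95.8 gap 1.1
((247.7524871826172, 198.02474975585938), (28.458065032958984, 4.477668285369873), 84.2894058227539) ((298.0, 267.0), (6.0, 38.0), 90.0)
case -1.0 127.9 97.4 gap 0.7
```

```bash
python3 -c "
from plant import robot
print(robot.close_job())"
```

```text
the job is handed in; nothing more can be done
None
```

I laid all three silver bottles in their cradles and raised all four sides until they hit their stops. I left the orange look-alike and the bystanders alone and handed the job in at about 52 s.

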